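Clamp a glued gift box in a ratchet clamp

TASK

Set the small dark gift box lengthways on the bed of the ratchet clamp, between the moving jaw and the fence, and let it go. Then swing the lever's upright knob back and forth, again and again, so that the ratchet walks the jaw up to the box and holds it firmly end to end; stop as soon as the knob has become clearly stiff (about 7 N of push), because more crushes the card. Move the jaw with the lever only, leave the box standing flat and square in the clamp, and leave the other things alone.

Things in the scene. Friction and masses are not known exactly. Their poses are not given: they have to be found in the camera images.
- gift_box_mid (a point): Centre (half-way up) of the loose dark brown gift box with a grey lid, standing on the table beside the clamp: 62 mm along its own x, 85 mm along its own y, 50 mm high, 0.15 kg, lid fixed. Its z axis points up. Grip it across its 62 mm.
- gift_box: The same box; this origin is the centre of its underside.
- clamp: The ratchet clamp, fixed: a pale wooden bed 110 mm (own x) by 290 mm (own y, from -165 to +125 mm), top 12 mm above the table; origin on the table. It clamps along its own y; the box belongs on the line x = 0 with its 85 mm along y. Touch only the lever: pushing jaw, wheel or bed by hand with over 10 N is not allowed.
- fence: The fixed jaw (fence), a dark steel angle 58 mm wide pinned to the clamp's bed at another place in each run. The origin is at the foot of its clamping face, at bed height (12 mm above the table); the face looks along the clamp's -y, is 42 mm high, and the block lies on the +y side of it.
- lever: The ratchet lever, on top of the wheel. The origin is the wheel's axis at table height. Its flat arm (20 mm wide, top face 51 mm above the table) runs along its own -y to the upright knob 100 mm from the axis.
- knob (a point): Middle of the lever's upright round wooden knob, 80 mm above the table; 18 mm thick, from 51 to 106 mm above the table. Pinch or push it from above. It takes 1 to 3 N while the jaw runs free, with short clicks; once the box is caught, each further newton means about 6 N on the box, which wants 10 to 60 N once let go. Held still, it pushes back about 1 N less than when moving.
- lever_swing (a joint): Lever angle in rad, counter-clockwise from above, 0 with the arm along the clamp's own -y; hard stops at -0.6 and +0.6. Raising it (knob towards the clamp's +x, away from the robot) drives the wheel and closes the jaw; lowering it is the idle return over the teeth. The lever stays where it is left.
- tape_blue: Bystander: loose blue paper tape roll, 54 mm across, 15 mm high; origin under its centre. Leave it alone.
- tape_yellow: Bystander: loose yellow paper tape roll, 48 mm across, 19 mm high; origin under its centre. Leave it alone.
- eraser: Bystander: loose eraser 19 x 44 x 11 mm; origin under its centre. Leave it alone.
- stamp: Bystander: loose rubber stamp with a turned handle, 40 x 40 x 74 mm; origin under its centre. Leave it alone.
- bed_mid (a point): Point on the bed's top, 12 mm to the clamp's -y of its origin and 20 mm in front of the jaw's sprung wooden pad as it stands at the start. Moving jaw: dark steel, 58 mm wide, top 55 mm above the table; it closes towards the clamp's +y. Its slide has 4 N of friction; the pad's spring gives 5 N per mm.
- wheel_axis (a point): Centre of the toothed steel wheel (72 mm across) under the lever, 34 mm above the table, 115 mm to the clamp's -y of its origin; it drives the jaw by a rack. 30 teeth: a notch is 0.21 rad of swing and 3.35 mm of jaw travel. A spring pawl stops it running back; when the knob is let go the jaw may slip back up to one notch (17 N) until it catches.
Mind the look-alikes: they are no part of the job. Leave any green look-alike of the gift_box alone.

How it is judged:
By the outcome, as a careful person would: the job done as asked, in the order asked, and still so for the second after the job is handed in, with the robot touching nothing.
It also fails if it takes over 69 s, if anything falls off the work surface, if the arm or the gripper's body presses on something with over 40 N, if the wrist force passes 120 N, or if a joint passes its speed limit or range.

ROBOT

A 6-joint arm with a two-finger parallel gripper is mounted at the origin on the work surface; the furniture and walls round the work are solid. World frame = base frame: x ahead of the robot, y to its left, z up, the work surface at z = 0. Lengths are in mm, angles in degrees, forces in N, time in s.
With the tool pointing down it reaches from about 300 to 850 mm from the base axis. Payload 4.2 kg.
Tool frame: the origin (TCP) lies midway between the tips of the shut fingers; the grasp point (between the pads) lies 19 mm behind it (env.tcp_to_grasp is the distance from the TCP to the grasp point, in mm); z points along the fingers, x is the direction in which the jaws open and shut, and the axes are right-handed (so a half turn about z gives the same grasp; the last joint's range is limited). The gripper opens to 91 mm and grips with 3 to 60 N. Pads are 32 mm wide; open, the fingers measure 118 mm over their backs; the gripper's body (76 mm by 178 mm) begins 60 mm behind the grasp point.
Start: joints at [-66.234, 18.312, 89.639, -0, 72.044, -1.146], TCP at [242.212, -521.514, 213.976] pointing down, gripper open.
Joint ranges: [-177.97, 177.97], [-48.28, 115.42], [12.27, 149.76], [-77.06, 257.06], [2.81, 150.46], [-146.56, 146.56]. Speed limits (degrees/s): [147.25, 147.25, 180, 180, 180, 180].

INTERFACE

Orientations are given as [roll, pitch, yaw] about the fixed x, y, z axes, in that order (R = Rz(yaw) Ry(pitch) Rx(roll)).
In Python, from workcell import env gives the robot as it stands.
- The arm moves only by the tool drive_tool, never from a script. Its argument "motion" is a list of rows, each a list of 2 entries, a list of its own where there are three numbers: the shift along the world's x, y, z in m, then the turn, a rotation vector about the world's x, y, z in rad. In form: [[[dx, dy, dz], [wx, wy, wz]], ...]. A call has exactly 10 rows; each row shifts and turns the commanded pose from where the row before left it; what a row does not reach is not made up. A row lasts 1/12 s, in which the tool goes at most 41.7 mm and 7.16 degrees, less where a joint would pass 70% of its speed; a pose out of reach is approached as far as the arm can. A call is refused whole if a number of a shift passes 0.0417 or a number of a turn 0.125, either way. A call with a gripper value outside its range is refused whole. "claw" is the opening, from 0 (shut) to 1 (fully open), set as the call begins (left out, the last holds). The fingers move at their own pace and stop on an object; "force" is the grip in N (left out, the last holds). Time passes only in rows, so rows that do not move let the fingers close, or fill a call up. It gives the time, the measured TCP pose, the force and the opening at its end, in the units of the state.
- env.state(): the state, without advancing time (a new reading comes with each control period).
- env.grab_frame(name): name is "scene" or "top" or "wrist"; returns the picture (420x560x3 uint8, red, green, blue); there is no depth.
- env.camera_params(name): a dict with "fov_y" (degrees; the focal length in pixels is half the picture's height over the tangent of half this angle, whatever the lens; pixels are square), "cx", "cy" (the principal point, pixels), "pose" (4x4, takes a point from camera to world coordinates). Camera axes: x right, y down, z forward; pixel columns grow to the right and rows downward; lengths in mm; the calibration is good to about 2 mm. A picture is of the moment at which its call begins: read the wrist's pose just before it. camera_params takes no time and is no camera call; for the wrist camera it gives the pose at the moment of the call.
- env.job_done(): hands the job in, once; it reports no verdict.
The state is a dict: "time_s": time; "qpos": joint angles; "qvel": joint speeds; "effort": joint torques, N m; "ee_pos": TCP position; "ee_rot": TCP orientation; "force": force on the tool from outside, world axes, zero at the start; "torque": the same for the moment, N m; "gripper_width": finger opening in mm.
Only numpy, scipy, OpenCV 4.12 (cv2) and the standard library are available. Lean on these libraries where they do the work, as an engineer would, in place of code of your own. Each camera call takes 0.05 s, during which the arm holds its last target.

## Working session

There is one attempt and no reset: what is moved stays moved. The work goes in short steps, Python scripts to look and compute and a tool call to move; the robot and the scene stay as the last step left them, time stands still between calls to the robot, and variables do not carry over. Pictures are saved under pics/ and viewed, and the job is handed in when it is done.

Besides the shell and the picture viewer there is one more tool, called as name(argument=value, ...) on one line, values as JSON. drive_tool: Moves the arm, as the interface text tells. Its arguments: {"type":"object","properties":{"motion":{"type":"array","items":{"type":"array"}},"claw":{"type":"number"},"force":{"type":"number"}},"required":["motion"]}

```bash
mkdir -p pics; ls; python3 - <<'E'
from workcell import env
import cv2,numpy as np
np.set_printoptions(precision=4,suppress=True)
for n in ["scene","top"]:
    im=env.grab_frame(n); cv2.imwrite(f"pics/{n}0.png",cv2.cvtColor(im,cv2.COLOR_RGB2BGR))
    print(n,env.camera_params(n))
s=env.state();print(s)
E
```

```text
pics
scene {'fov_y': 57.79124641872469, 'cx': 276.7875323446334, 'cy': 206.34007115289478, 'pose': array([[ -0.766 ,  -0.3404,   0.5454, -70.4963],
       [ -0.6424,   0.4371,  -0.6295, 612.6084],
       [ -0.0241,  -0.8325,  -0.5534, 559.7685],
       [  0.    ,   0.    ,   0.    ,   1.    ]])}
top {'fov_y': 42.92267582945533, 'cx': 280.76253515170214, 'cy': 202.27478489978424, 'pose': array([[  -0.0173,   -0.983 ,    0.1825,  107.2394],
       [  -0.9998,    0.0189,    0.0069,   48.921 ],
       [  -0.0102,   -0.1824,   -0.9832, 1581.4934],
       [   0.    ,    0.    ,    0.    ,    1.    ]])}
{'time_s': 0.1, 'qpos': array([-66.2345,  18.348 ,  89.6972,   0.    ,  72.0443,  -1.1456]), 'qvel': array([-0.0687, -0.1027, -0.2626,  0.0075, -0.0412,  0.0283]), 'effort': array([ -0.0003, -41.3335, -23.251 ,   0.0728,   0.0422,  -0.0001]), 'ee_pos': array([ 242.025 , -521.1032,  213.2193]), 'ee_rot': array([-179.9982,    0.0895,  -65.0889]), 'force': array([ 0.0766, -0.7194,  0.1594]), 'torque': array([-0.037 , -0.0056,  0.0436]), 'gripper_width': 91.25070445472977}
```

View pics/scene0.png

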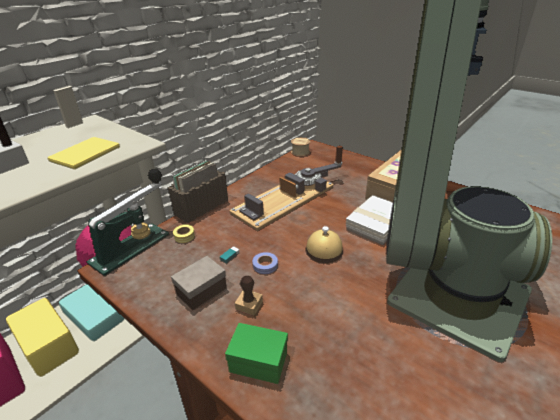

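View pics/top0.png

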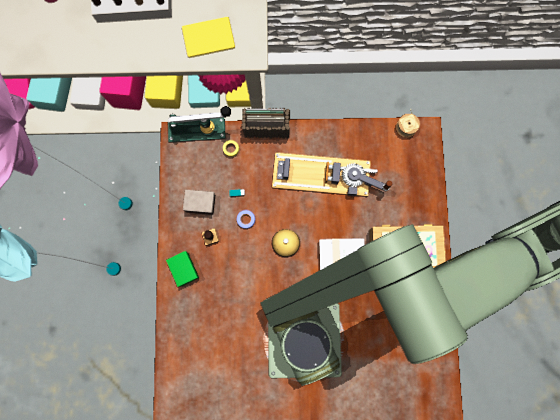

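```bash
cat > h.py <<'E'
import numpy as np,cv2
np.set_printoptions(precision=3,suppress=True)
from workcell import env
def cast(n,uv,z,P=None):
    P=P or env.camera_params(n); f=210/np.tan(np.radians(P['fov_y']/2))
    u,v=uv; d=P['pose'][:3,:3]@np.array([(u-P['cx'])/f,(v-P['cy'])/f,1]); o=P['pose'][:3,3]
    return o+d*(z-o[2])/d[2]
def proj(n,p,P=None):
    P=P or env.camera_params(n); f=210/np.tan(np.radians(P['fov_y']/2))
    c=P['pose'][:3,:3].T@(np.array(p,float)-P['pose'][:3,3]); return np.array([P['cx']+f*c[0]/c[2],P['cy']+f*c[1]/c[2]])
def save(im,name,crop=None,k=1):
    if crop: x0,y0,x1,y1=crop; im=im[y0:y1,x0:x1]
    im=cv2.resize(im,None,fx=k,fy=k,interpolation=cv2.INTER_CUBIC)
    cv2.imwrite('pics/'+name,cv2.cvtColor(im,cv2.COLOR_RGB2BGR))
E
python3 - <<'E'
import cv2
a=cv2.imread('pics/top0.png')
cv2.imwrite('pics/top0c.png',cv2.resize(a[140:260,165:405],None,fx=3.3,fy=3.3,interpolation=cv2.INTER_CUBIC))
a=cv2.imread('pics/scene0.png')
cv2.imwrite('pics/scene0c.png',cv2.resize(a[130:310,160:360],None,fx=3.3,fy=3.3,interpolation=cv2.INTER_CUBIC))
E
```

```text
(no output)
```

View pics/top0c.png

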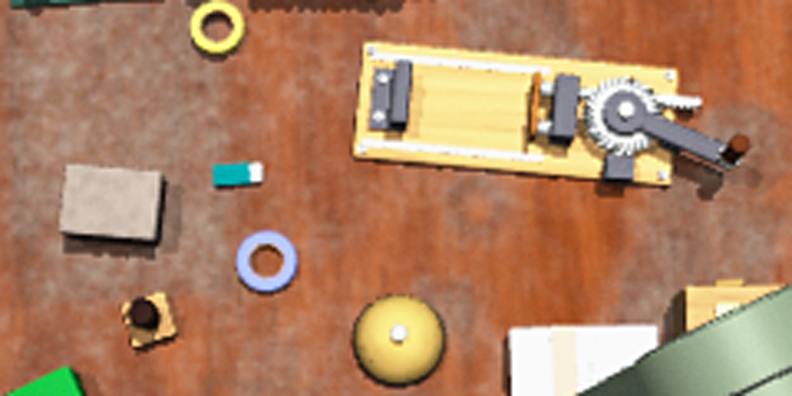

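View pics/scene0c.png

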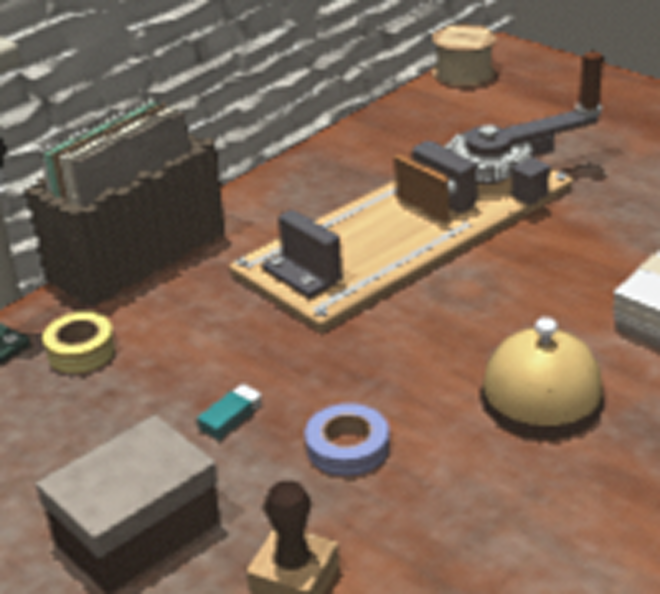

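```bash
python3 - <<'E'
from h import *
im=cv2.cvtColor(cv2.imread('pics/top0.png'),cv2.COLOR_BGR2RGB)
P=env.camera_params('top')
hsv=cv2.cvtColor(im,cv2.COLOR_RGB2HSV)
print(hsv[200,199],hsv[175,310],hsv[230,175])
# lid: low saturation
def rect(m,box,z):
    mm=np.zeros_like(m);x0,y0,x1,y1=box;mm[y0:y1,x0:x1]=m[y0:y1,x0:x1]
    cs,_=cv2.findContours(mm,cv2.RETR_EXTERNAL,cv2.CHAIN_APPROX_NONE)
    c=max(cs,key=cv2.contourArea);
    w=np.array([cast('top',p[0],z,P)[:2] for p in c],np.float32)
    r=cv2.minAreaRect(w); print(cv2.contourArea(c),r); return w
w=rect(((hsv[...,1]<75)&(hsv[...,2]>100)).astype(np.uint8)*255,(175,180,225,225),50)
w=rect(((hsv[...,0]>14)&(hsv[...,0]<30)&(hsv[...,1]>60)&(hsv[...,2]>150)).astype(np.uint8)*255,(262,145,378,205),12)
r=lambda x,y:(165+x/3.3-.35,140+y/3.3-.35)
for name,p,z in [('bed TL',(365,43),12),('TR',(677,70),12),('BR',(668,186),12),('BL',(354,158),12),('fence face top a',(411,62),54),('b',(404,130),54),('fence face far foot?',(412,70),12),('axis',(627,109),55),('knobtop',(741,142),106),('padtop a',(531,73),50),('padtop b',(529,150),50),('jaw corner',(580,76),55),('jaw',(574,145),55)]:
    print(name,cast('top',r(*p),z,P))
E
```

```text
[ 14  37 208] [ 24 100 251] [ 10 119 161]
585.5 ((402.5980529785156, 306.30047607421875), (98.31242370605469, 63.719242095947266), 83.89180755615234)
2177.0 ((484.76708984375, -63.0146484375), (290.5735778808594, 110.25928497314453), 83.66905975341797)
bed TL [552.336  73.97   12.   ]
TR [ 520.926 -211.789   12.   ]
BR [ 412.717 -198.48    12.   ]
BL [444.201  85.657  12.   ]
fence face top a [522.    32.41  54.  ]
b [459.745  39.888  54.   ]
fence face far foot? [525.797  31.191  12.   ]
axis [ 474.746 -158.594   55.   ]
knobtop [ 431.55  -247.785  106.   ]
padtop a [510.756 -74.852  50.   ]
padtop b [440.273 -70.777  50.   ]
jaw corner [ 505.805 -118.022   55.   ]
jaw [ 442.935 -110.342   55.   ]
```

drive_tool(motion=[[[0.015, 0.036, 0.01], [0, 0, 0.103]], [[0.015, 0.036, 0.01], [0, 0, 0.103]], [[0.015, 0.036, 0.01], [0, 0, 0.103]], [[0.015, 0.036, 0.01], [0, 0, 0.103]], [[0.015, 0.036, 0.01], [0, 0, 0.103]], [[0.015, 0.036, 0.01], [0, 0, 0.103]], [[0.015, 0.036, 0.01], [0, 0, 0.103]], [[0.015, 0.036, 0.01], [0, 0, 0.103]], [[0.015, 0.036, 0.01], [0, 0, 0.103]], [[0.015, 0.036, 0.01], [0, 0, 0.103]]], claw=1)

```text
time_s: 0.93
ee_pos: [392.2, -159.6, 314.3]
ee_rot: [-180.0, 0.0, -5.8]
force: [0.7, -0.2, 0.4]
gripper_width: 91.2
```

```bash
python3 - <<'E'
from h import *
P=env.camera_params('wrist'); im=env.grab_frame('wrist'); np.save('w1.npy',im); import pickle; pickle.dump(P,open('w1.pkl','wb'))
save(im,'w1.png'); print(P); s=env.state(); print(s['ee_pos'],s['ee_rot'],s['qpos'],s['time_s'])
E
```

```text
{'fov_y': 67.34061423189786, 'cx': 271.7933269933903, 'cy': 208.10871130225945, 'pose': array([[  0.995,  -0.097,  -0.03 , 400.561],
       [ -0.101,  -0.952,  -0.29 , -78.36 ],
       [ -0.   ,   0.291,  -0.957, 484.554],
       [  0.   ,   0.   ,   0.   ,   1.   ]])}
[ 395.488 -153.723  316.282] [-179.672   -0.307   -5.25 ] [-23.116   1.253  96.333   0.41   82.223 -17.921] 0.9833
```

View pics/w1.png

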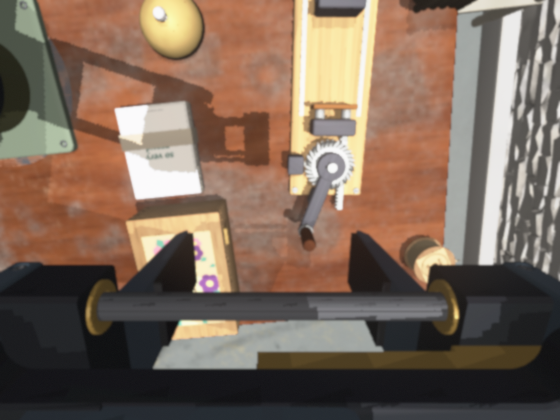

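drive_tool(motion=[[[0.01, 0.02, 0], [0, 0, 0]], [[0.01, 0.02, 0], [0, 0, 0]], [[0.01, 0.02, 0], [0, 0, 0]], [[0.01, 0.02, 0], [0, 0, 0]], [[0.01, 0.02, 0], [0, 0, 0]], [[0, 0.01, 0], [0, 0, 0]], [[0, 0, 0], [0, 0, 0]], [[0, 0, 0], [0, 0, 0]], [[0, 0, 0], [0, 0, 0]], [[0, 0, 0], [0, 0, 0]]])

```text
time_s: 1.82
ee_pos: [441.8, -52.5, 314.0]
ee_rot: [180.0, -0.0, -6.2]
force: [0.0, 0.5, 0.4]
gripper_width: 91.2
```

```bash
python3 - <<'E'
from h import *
s=env.state();P=env.camera_params('wrist'); im=env.grab_frame('wrist'); np.save('w2.npy',im); import pickle; pickle.dump(P,open('w2.pkl','wb'))
save(im,'w2.png'); save(im,'w2c.png',(240,0,480,300),2); print(P['pose']);  print(s['ee_pos'],s['ee_rot'],s['qpos'],s['time_s'])
E
```

```text
[[  0.994  -0.102  -0.032 450.649]
 [ -0.107  -0.951  -0.29   28.799]
 [ -0.      0.292  -0.956 484.214]
 [  0.      0.      0.      1.   ]]
[441.777 -52.471 314.01 ] [179.973  -0.002  -6.153] [-8.235  3.387 94.39  -0.027 82.22  -2.078] 1.8167
```

View pics/w2c.png

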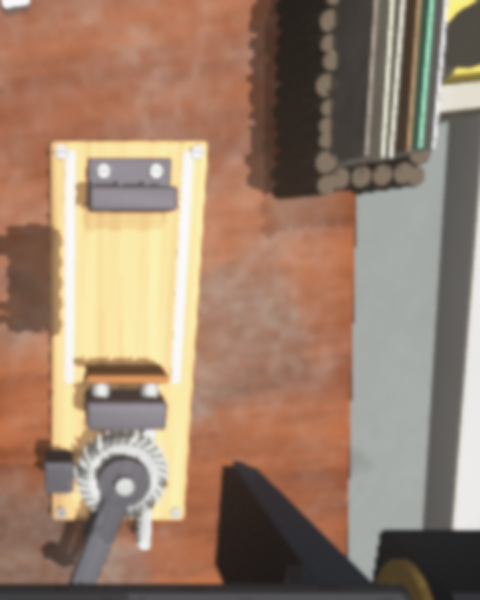

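```bash
python3 - <<'E'
from h import *
import pickle
P=pickle.load(open('w2.pkl','rb'));im=np.load('w2.npy')
hsv=cv2.cvtColor(im,cv2.COLOR_RGB2HSV)
m=((hsv[...,0]>12)&(hsv[...,0]<32)&(hsv[...,1]>50)&(hsv[...,2]>200)).astype(np.uint8)*255
m[:60]=0;m[270:]=0;m[:,:262]=0;m[:,348:]=0
cs,_=cv2.findContours(m,cv2.RETR_EXTERNAL,cv2.CHAIN_APPROX_NONE);c=max(cs,key=cv2.contourArea)
w=np.array([cast('wrist',p[0],12,P)[:2] for p in c],np.float32);rc=cv2.minAreaRect(w);print(rc)
q=lambda x,y:(240+x/2-.25,y/2-.25)
o=np.array([487,-43.1]);a=np.radians(-6.33);X=np.array([np.cos(a),np.sin(a)]);Y=np.array([-np.sin(a),np.cos(a)])
for n,p,z in [('bed TL',(52,142),12),('TR',(208,142),12),('BL',(50,520),12),('BR',(185,521),12),('face L',(90,211),54),('face R',(175,208),54),('fence back',(90,159),24),('pad L',(87,365),50),('pad R',(166,363),50),('axis',(124,486),56),('jaw',(88,404),55),('jawR',(165,402),55)]:
    w=cast('wrist',q(*p),z,P); d=w[:2]-o; print(n,w,'clamp',d@X,d@Y)
E
```

```text
((486.39288330078125, -64.38510131835938), (289.041259765625, 108.88935089111328), 83.53789520263672)
bed TL [448.045  83.876  12.   ] clamp -52.717122980559985 121.90702084939332
TR [555.242  72.312  12.   ] clamp 55.10157279637825 122.23286250824374
BL [ 413.98 -201.64   12.  ] clamp -55.09505245547459 -165.62403821625773
BR [ 524.56  -214.461   12.   ] clamp 56.22434501972616 -166.17501952156442
face L [468.131  35.282  54.   ] clamp -27.396353296066987 75.82365013457236
face R [523.064  31.217  54.   ] clamp 27.650119569229165 77.83987199557815
fence back [472.547  69.134  24.   ] clamp -26.739434696557556 109.95595153056055
pad L [456.396 -66.832  50.   ] clamp -27.800954672778957 -26.962031537185393
pad R [511.654 -71.348  50.   ] clamp 27.618226825274434 -25.357521932833563
axis [ 474.578 -158.677   56.   ] clamp 0.39629755496099567 -116.24227658477835
jaw [454.313 -93.816  55.   ] clamp -26.89639906906343 -54.01053318197045
jawR [508.555 -98.183  55.   ] clamp 27.496503156281584 -52.37110948733651
```

drive_tool(motion=[[[-0.005, 0.036, 0], [0, 0, 0]], [[-0.005, 0.036, 0], [0, 0, 0]], [[-0.005, 0.036, 0], [0, 0, 0]], [[-0.005, 0.036, 0], [0, 0, 0]], [[-0.005, 0.036, 0], [0, 0, 0]], [[-0.005, 0.036, 0], [0, 0, 0]], [[-0.005, 0.036, 0], [0, 0, 0]], [[-0.005, 0.018, 0], [0, 0, 0]], [[0, 0, 0], [0, 0, 0]], [[0, 0, 0], [0, 0, 0]]])

```text
time_s: 2.7
ee_pos: [402.2, 218.4, 313.9]
ee_rot: [179.9, -0.0, -6.0]
force: [0.7, -0.6, -0.1]
gripper_width: 91.4
```

```bash
python3 - <<'E'
from h import *
s=env.state();P=env.camera_params('wrist'); im=env.grab_frame('wrist'); np.save('w3.npy',im); import pickle; pickle.dump(P,open('w3.pkl','wb'))
save(im,'w3.png'); print(P['pose']);  print(s['ee_pos'],s['ee_rot'],s['qvel'],s['time_s'])
E
```

```text
[[  0.995  -0.1    -0.031 410.804]
 [ -0.104  -0.951  -0.291 299.72 ]
 [ -0.      0.292  -0.956 484.045]
 [  0.      0.      0.      1.   ]]
[402.18  218.361 313.857] [179.948  -0.007  -5.997] [-1.931 -0.492  0.268 -0.324  0.061 -0.172] 2.7
```

View pics/w3.png

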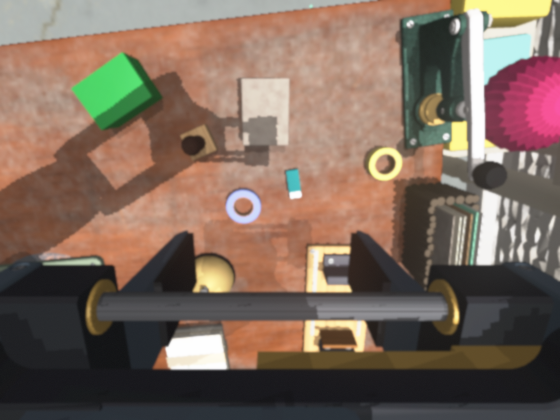

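```bash
python3 - <<'E'
from h import *
im=np.load('w3.npy'); save(im,'w3c.png',(215,55,315,165),5)
E
```

```text
(no output)
```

View pics/w3c.png

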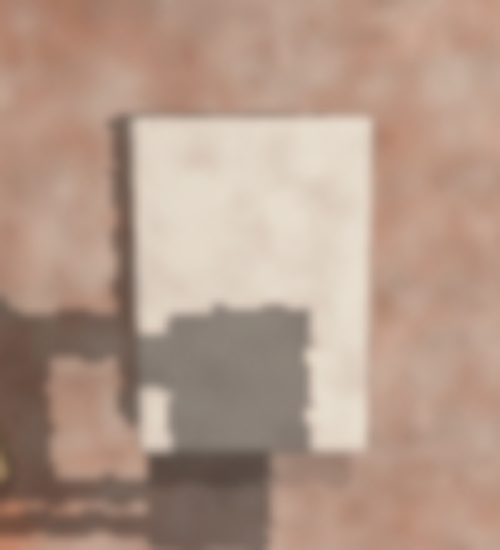

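Candidates: the green box (117,90) and the grey-lidded box (265,112). The second fits (grey lid, dark sides). In the crop its lid has corners at about (133,118), (372,118), (367,450) and (143,452).

```bash
python3 - <<'E'
from h import *
import pickle
P=pickle.load(open('w3.pkl','rb'))
q=lambda x,y:(215+x/5-.4,55+y/5-.4)
c=np.array([cast('wrist',q(*p),50,P)[:2] for p in [(133,118),(372,118),(367,451),(143,452)]])
print(c,c.mean(0)); 
print([np.linalg.norm(c[i]-c[(i+1)%4]) for i in range(4)])
l=c[0]+c[1]-c[2]-c[3];print('y-axis yaw',np.degrees(np.arctan2(-l[0],l[1])))
s=c[1]+c[2]-c[0]-c[3];print('x-axis yaw',np.degrees(np.arctan2(s[1],s[0])))
# top cross-check
r=lambda x,y:(165+x/3.3-.35,140+y/3.3-.35)
c=np.array([cast('top',r(*p),50)[:2] for p in [(68,165),(162,172),(158,239),(62,234)]]);print(c,c.mean(0))
print([np.linalg.norm(c[i]-c[(i+1)%4]) for i in range(4)])
E
```

```text
[[376.115 344.686]
 [436.904 338.297]
 [428.118 254.858]
 [367.645 260.943]] [402.195 299.696]
[np.float64(61.123435359376984), np.float64(83.90019255613855), np.float64(60.778706811652036), np.float64(84.1702320114819)]
y-axis yaw -5.89314807133558
x-axis yaw -5.872626147726085
[[434.642 339.184]
 [426.661 255.464]
 [366.4   258.658]
 [372.49  343.535]] [400.048 299.21 ]
[np.float64(84.09944247606357), np.float64(60.3447459120304), np.float64(85.09473960855479), np.float64(62.30404290929816)]
```

drive_tool(motion=[[[0, 0.02, -0.025], [0, 0, 0]], [[0, 0.02, -0.025], [0, 0, 0]], [[0, 0.02, -0.025], [0, 0, 0]], [[0, 0.021, -0.025], [0, 0, 0]], [[0, 0, -0.038], [0, 0, 0]], [[0, 0, -0.038], [0, 0, 0]], [[0, 0, -0.038], [0, 0, 0]], [[0, 0, -0.036], [0, 0, 0]], [[0, 0, -0.025], [0, 0, 0]], [[0, 0, -0.025], [0, 0, 0]]])

```text
time_s: 3.58
ee_pos: [402.7, 297.4, 12.5]
ee_rot: [179.9, 0.0, -6.2]
force: [0.8, 0.5, 0.4]
gripper_width: 91.3
```

drive_tool(motion=[[[0, 0, 0], [0, 0, 0]], [[0, 0, 0], [0, 0, 0]], [[0, 0, 0], [0, 0, 0]], [[0, 0, 0], [0, 0, 0]], [[0, 0, 0], [0, 0, 0]], [[0, 0, 0], [0, 0, 0]], [[0, 0, 0], [0, 0, 0]], [[0, 0, 0], [0, 0, 0]], [[0, 0, 0], [0, 0, 0]], [[0, 0, 0], [0, 0, 0]]], claw=0.6, force=12)

```text
time_s: 4.42
ee_pos: [403.4, 300.0, 15.8]
ee_rot: [-179.9, -0.2, -6.1]
force: [-0.4, -2.2, 7.0]
gripper_width: 62.0
```

drive_tool(motion=[[[0, 0, 0.005], [0, 0, 0]], [[0, 0, 0.01], [0, 0, 0]], [[0, 0, 0.02], [0, 0, 0]], [[0, 0, 0.025], [0, 0, 0]], [[0, 0, 0.025], [0, 0, 0]], [[0, 0, 0.02], [0, 0, 0]], [[0, 0, 0.01], [0, 0, 0]], [[0, 0, 0.005], [0, 0, 0]], [[0, 0, 0], [0, 0, 0]], [[0, 0, 0], [0, 0, 0]]])

```text
time_s: 5.25
ee_pos: [401.6, 299.1, 133.3]
ee_rot: [179.9, 0.1, -6.1]
force: [0.3, -0.6, -1.1]
gripper_width: 61.9
```

```bash
python3 - <<'E'
from h import *
im=env.grab_frame('scene'); save(im,'s1.png',(120,100,340,320),2.6); 
s=env.state();print(s['ee_pos'],s['ee_rot'],s['force'],s['gripper_width'],s['time_s'])
E
```

```text
[401.42  298.946 132.837] [179.903   0.103  -6.071] [ 0.022  0.359 -1.423] 61.67624885711811 5.3
```

View pics/s1.png

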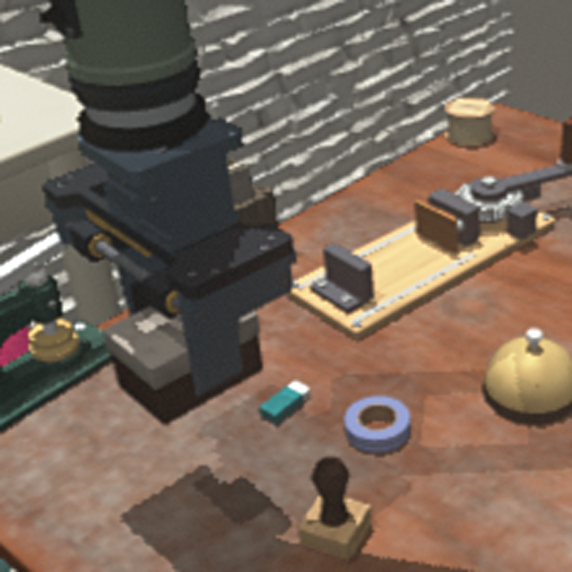

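drive_tool(motion=[[[0.005, -0.02, 0], [0, 0, -0.005]], [[0.01, -0.03, 0], [0, 0, 0]], [[0.01, -0.038, 0], [0, 0, 0]], [[0.01, -0.04, 0], [0, 0, 0]], [[0.01, -0.04, 0], [0, 0, 0]], [[0.01, -0.04, 0], [0, 0, 0]], [[0.01, -0.04, 0], [0, 0, 0]], [[0.01, -0.035, 0], [0, 0, 0]], [[0.01, -0.02, 0], [0, 0, 0]], [[0.005, -0.01, 0], [0, 0, 0]]])

```text
time_s: 6.13
ee_pos: [492.5, -16.3, 132.7]
ee_rot: [180.0, 0.1, -6.5]
force: [-0.7, -0.5, -1.7]
gripper_width: 62.0
```

drive_tool(motion=[[[0, 0, -0.01], [0, 0, 0]], [[0, 0, -0.01], [0, 0, 0]], [[0, 0, -0.01], [0, 0, 0]], [[0, 0, -0.01], [0, 0, 0]], [[0, 0, 0], [0, 0, 0]], [[0, 0, 0], [0, 0, 0]], [[0, 0, 0], [0, 0, 0]], [[0, 0, 0], [0, 0, 0]], [[0, 0, 0], [0, 0, 0]], [[0, 0, 0], [0, 0, 0]]])

```text
time_s: 6.97
ee_pos: [492.5, -13.4, 94.4]
ee_rot: [-180.0, -0.1, -6.4]
force: [-0.3, 0.3, -1.9]
gripper_width: 61.5
```

```bash
python3 - <<'E'
from h import *
s=env.state();print(s['ee_pos'],s['ee_rot'],s['force'],s['gripper_width'],s['time_s'])
im=env.grab_frame('scene'); save(im,'s2.png',(200,100,360,240),4.5); im=env.grab_frame('top'); np.save('t2.npy',im);save(im,'t2.png',(260,120,400,220),5); 
E
```

```text
[492.517 -13.449  94.44 ] [-179.995   -0.066   -6.354] [-0.314  0.26  -1.892] 61.517949760776574 6.9667
```

View pics/s2.png

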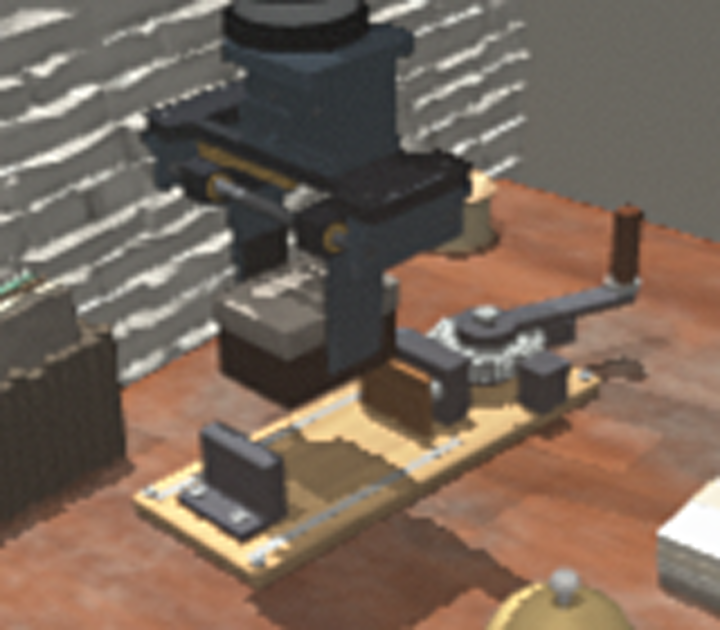

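View pics/t2.png

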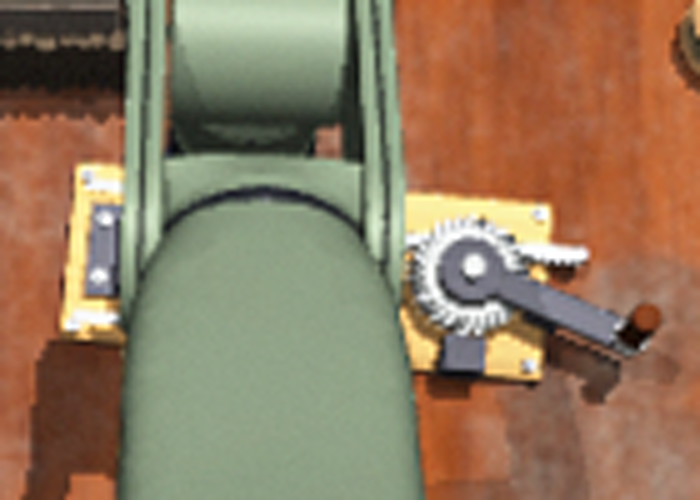

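```bash
python3 - <<'E'
from h import *
a=np.radians(-6.35);X=np.array([np.cos(a),np.sin(a)]);Y=np.array([-np.sin(a),np.cos(a)])
b=np.array([492.5,-13.7])
def S(p): u=proj('scene',p); return (u-[200,100])*4.5
for i,j in [(-31,42.5),(31,42.5),(-31,-42.5)]:
    p=b+i*X+j*Y; print(i,j,S([*p,78.6]),S([*p,128.6]))
o=np.array([487.8,-43.8])
for n,x,y,z in [('fenceL',-29,78,54),('fenceR',29,78,54),('padtop',-29,-32,50),('bed',-55,125,12)]:
    print(n,S([*(o+x*X+y*Y),z]))
E
```

```text
-31 42.5 [296.256 412.002] [292.433 330.488]
31 42.5 [222.076 371.986] [216.213 292.594]
-31 -42.5 [406.899 355.925] [406.51  276.914]
fenceL [290.397 453.48 ]
fenceR [221.839 414.865]
padtop [430.296 386.082]
bed [261.16  571.887]
```

drive_tool(motion=[[[-0.001, 0, -0.012], [0, 0, 0]], [[0, 0, -0.012], [0, 0, 0]], [[0, 0, -0.012], [0, 0, 0]], [[0, 0, -0.012], [0, 0, 0]], [[0, 0, -0.008], [0, 0, 0]], [[0, 0, -0.005], [0, 0, 0]], [[0, 0, -0.002], [0, 0, 0]], [[0, 0, -0.001], [0, 0, 0]], [[0, 0, 0], [0, 0, 0]], [[0, 0, 0], [0, 0, 0]]])

```text
time_s: 7.9
ee_pos: [491.7, -13.6, 30.4]
ee_rot: [-180.0, -0.1, -6.4]
force: [0.3, -0.5, -1.1]
gripper_width: 62.3
```

drive_tool(motion=[[[0, 0, -0.001], [0, 0, 0]], [[0, 0, -0.001], [0, 0, 0]], [[0, 0, -0.001], [0, 0, 0]], [[0, 0, 0], [0, 0, 0]], [[0, 0, 0], [0, 0, 0]], [[0, 0, 0], [0, 0, 0]], [[0, 0, 0], [0, 0, 0]], [[0, 0, 0], [0, 0, 0]], [[0, 0, 0], [0, 0, 0]], [[0, 0, 0], [0, 0, 0]]])

```text
time_s: 8.73
ee_pos: [491.4, -13.6, 27.7]
ee_rot: [180.0, -0.0, -6.4]
force: [-1.5, -1.1, 5.5]
gripper_width: 62.0
```

```bash
python3 - <<'E'
from h import *
im=env.grab_frame('scene'); save(im,'s3.png',(200,100,360,240),4.5)
s=env.state();print(s['ee_pos'],s['ee_rot'],s['force'],s['gripper_width'],s['time_s'])
E
```

```text
[491.399 -13.576  27.66 ] [179.997  -0.041  -6.358] [-1.485  0.576  6.034] 61.887908146666376 8.7833
```

View pics/s3.png

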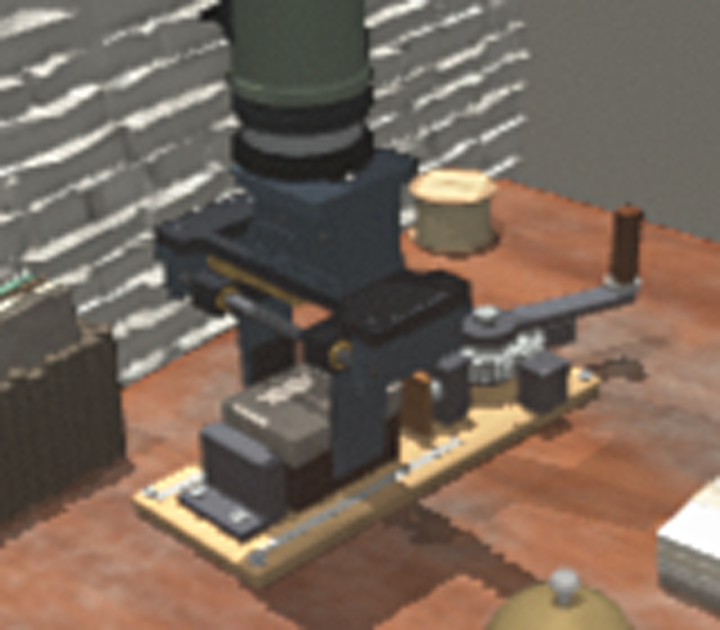

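drive_tool(motion=[[[0, 0, 0], [0, 0, 0]], [[0, 0, 0], [0, 0, 0]], [[0, 0, 0], [0, 0, 0]], [[0, 0, 0], [0, 0, 0]], [[0, 0, 0], [0, 0, 0]], [[0, 0, 0.005], [0, 0, 0]], [[0, 0, 0.015], [0, 0, 0]], [[0, 0, 0.03], [0, 0, 0]], [[0, 0, 0.04], [0, 0, 0]], [[0, 0, 0.04], [0, 0, 0]]], claw=1)

```text
time_s: 9.62
ee_pos: [490.3, -13.5, 158.2]
ee_rot: [180.0, 0.1, -6.4]
force: [1.0, -1.0, -0.3]
gripper_width: 91.4
```

drive_tool(motion=[[[0, 0, 0.04], [0, 0, 0]], [[0, 0, 0.04], [0, 0, 0]], [[0, -0.01, 0.04], [0, 0, 0]], [[0, -0.02, 0.03], [0, 0, 0]], [[-0.01, -0.02, 0.02], [0, 0, 0]], [[-0.01, -0.02, 0], [0, 0, 0]], [[0, 0, 0], [0, 0, 0]], [[0, 0, 0], [0, 0, 0]], [[0, 0, 0], [0, 0, 0]], [[0, 0, 0], [0, 0, 0]]])

```text
time_s: 10.45
ee_pos: [471.2, -82.8, 326.3]
ee_rot: [-180.0, 0.1, -6.3]
force: [-0.8, -0.1, 1.2]
gripper_width: 91.4
```

```bash
python3 - <<'E'
from h import *
s=env.state();P=env.camera_params('wrist'); im=env.grab_frame('wrist'); np.save('w4.npy',im); import pickle; pickle.dump(P,open('w4.pkl','wb'))
save(im,'w4c.png',(240,0,480,300),2); print(s['ee_pos'],s['ee_rot'],s['qpos'],s['time_s'])
E
```

```text
[471.184 -82.79  326.343] [-179.968    0.07    -6.316] [-11.361   6.426  89.258   0.026  84.388  -5.047] 10.45
```

View pics/w4c.png

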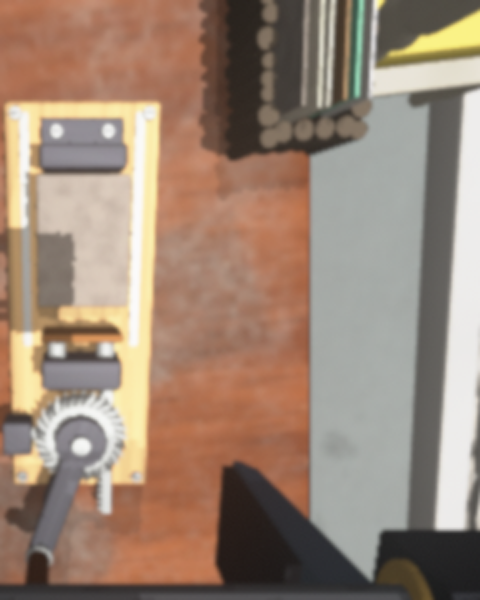

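```bash
python3 - <<'E'
from h import *
import pickle
print('scene knob top',cast('scene',(200+628/4.5,100+209/4.5),106))
a=np.radians(-6.35);X=np.array([np.cos(a),np.sin(a)]);Y=np.array([-np.sin(a),np.cos(a)]);o=np.array([487.8,-43.8])
P=pickle.load(open('w4.pkl','rb'));q=lambda x,y:(240+x/2-.25,y/2-.25)
for n,p,z in [('axis',(81,446),56),('arm end mid',(46,548),51),('knob base?',(40,556),51),('box TL',(37,176),62),('box TR',(131,175),62),('BR',(131,307),62),('BL',(37,307),62),('face L',(42,171),54),('face R',(126,170),54),('bedTL',(6,102),12),('bedTR',(158,103),12),('pad',(46,333),50),('padR',(118,330),50)]:
    w=cast('wrist',q(*p),z,P);d=w[:2]-o;print(n,w,d@X,d@Y)
im=np.load('t2.npy');hs=cv2.cvtColor(im,cv2.COLOR_RGB2HSV);
for p in [(645,312),(640,318)]:
    print(cast('top',(260+p[0]/5,120+p[1]/5),106))
E
```

```text
scene knob top [ 432.484 -243.363  106.   ]
axis [ 475.009 -158.681   56.   ] -0.0062773028367528435 -115.59043478670668
arm end mid [ 438.786 -242.278   51.   ] -26.76089751729103 -202.681309022455
knob base? [ 433.226 -248.779   51.   ] -31.567968456587064 -209.75737575204639
box TL [465.751  30.408  62.   ] -30.121643846946228 71.31385395190348
box TR [526.111  24.326  62.   ] 30.54089880687497 71.9456986303445
BR [519.4   -59.992  62.   ] 33.197202060979 -12.597359878596368
BL [455.469 -52.926  62.   ] -31.123251937133606 -12.645948418395877
face L [469.117  33.688  54.   ] -27.138910125835125 74.9458363095699
face R [523.937  28.228  54.   ] 27.948398227273692 75.58303077428478
bedTL [448.481  84.478  12.   ] -53.26566937037815 123.14256864796548
bedTR [553.815  72.151  12.   ] 52.786012032085694 122.54116210000178
pad [458.897 -73.275  50.   ] -25.466090019326955 -32.490930845275884
padR [510.007 -76.766  50.   ] 25.716731248144004 -30.307318384514204
[ 432.371 -247.279  106.   ]
[ 428.961 -244.275  106.   ]
```

drive_tool(motion=[[[-0.005, -0.02, -0.01], [0, 0, -0.043]], [[-0.005, -0.02, -0.01], [0, 0, -0.043]], [[-0.005, -0.02, -0.02], [0, 0, -0.043]], [[-0.005, -0.02, -0.02], [0, 0, -0.043]], [[-0.005, -0.02, -0.02], [0, 0, -0.043]], [[-0.005, -0.02, -0.02], [0, 0, -0.043]], [[-0.005, -0.02, -0.02], [0, 0, -0.043]], [[-0.005, -0.0255, -0.02], [0, 0, -0.043]], [[0, 0, -0.02], [0, 0, 0]], [[0, 0, 0], [0, 0, 0]]], claw=0.55)

```text
time_s: 11.33
ee_pos: [428.9, -248.0, 162.8]
ee_rot: [-179.9, 0.5, -26.1]
force: [-0.4, 0.7, -0.2]
gripper_width: 50.4
```

drive_tool(motion=[[[0, 0, 0], [0, 0, 0]], [[0, 0, 0], [0, 0, 0]], [[0, 0, 0], [0, 0, 0]], [[0, 0, 0], [0, 0, 0]], [[0, 0, 0], [0, 0, 0]], [[0, 0, 0], [0, 0, 0]], [[0, 0, 0], [0, 0, 0]], [[0, 0, 0], [0, 0, 0]], [[0, 0, 0], [0, 0, 0]], [[0, 0, 0], [0, 0, 0]]])

```text
time_s: 12.17
ee_pos: [431.2, -249.0, 167.0]
ee_rot: [-180.0, -0.0, -26.1]
force: [0.2, -0.1, 0.7]
gripper_width: 50.5
```

```bash
python3 - <<'E'
from h import *
s=env.state();print(s['ee_pos'],s['ee_rot'],s['qpos'],s['force'],s['torque'],s['time_s'])
im=env.grab_frame('scene'); save(im,'s4.png',(240,80,400,220),4.5)
im=env.grab_frame('wrist'); save(im,'w5.png')
E
```

```text
[ 431.204 -249.008  166.982] [-179.999   -0.004  -26.071] [-31.329  13.527 103.676   0.001  62.793  -5.259] [ 0.236 -0.096  0.729] [-0.03  -0.081 -0.055] 12.1667
```

View pics/s4.png

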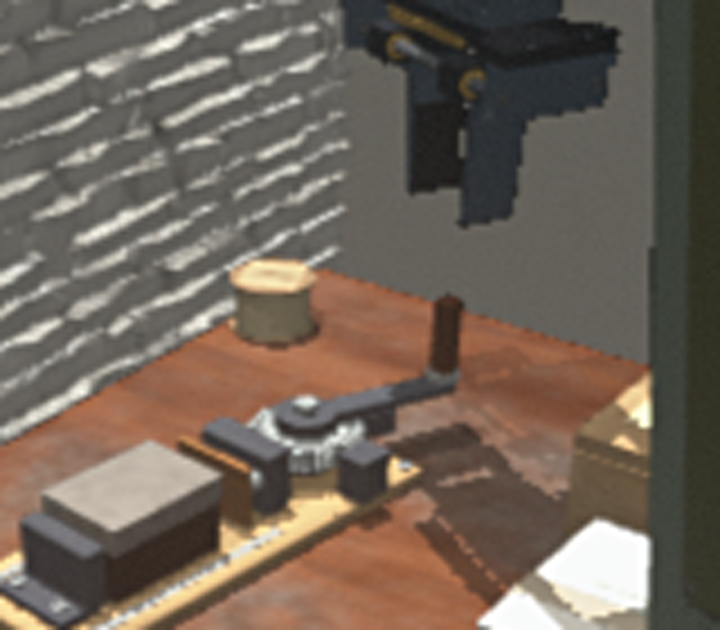

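View pics/w5.png

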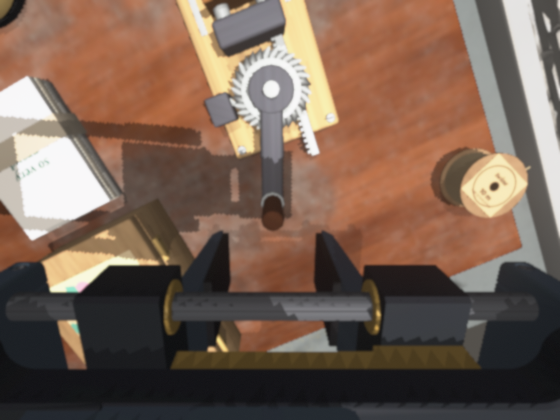

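drive_tool(motion=[[[0, 0, -0.015], [0, 0, 0]], [[0, 0, -0.015], [0, 0, 0]], [[0, 0, -0.015], [0, 0, 0]], [[0, 0, -0.015], [0, 0, 0]], [[0, 0, -0.015], [0, 0, 0]], [[0, 0, -0.012], [0, 0, 0]], [[0, 0, -0.01], [0, 0, 0]], [[0, 0, -0.004], [0, 0, 0]], [[0, 0, 0], [0, 0, 0]], [[0, 0, 0], [0, 0, 0]]])

```text
time_s: 13.1
ee_pos: [431.5, -249.2, 66.2]
ee_rot: [180.0, -0.0, -26.1]
force: [0.5, -0.6, -0.5]
gripper_width: 50.4
```

drive_tool(motion=[[[0, 0, 0], [0, 0, 0]], [[0, 0, 0], [0, 0, 0]], [[0, 0, 0], [0, 0, 0]], [[0, 0, 0], [0, 0, 0]], [[0, 0, 0], [0, 0, 0]], [[0, 0, 0], [0, 0, 0]], [[0, 0, 0], [0, 0, 0]], [[0, 0, 0], [0, 0, 0]], [[0, 0, 0], [0, 0, 0]], [[0, 0, 0], [0, 0, 0]]], claw=0, force=20)

```text
time_s: 13.93
ee_pos: [431.3, -249.1, 66.2]
ee_rot: [180.0, -0.0, -26.1]
force: [-0.6, 0.1, 3.1]
gripper_width: 17.7
```

```bash
cat > lev.py <<'E'
from h import *
A=np.array([475,-158.4]);a0=-96.35
def rep():
    s=env.state();d=s['ee_pos'][:2]-A;ang=np.degrees(np.arctan2(d[1],d[0]))
    t=np.radians(ang);T=np.array([-np.sin(t),np.cos(t)]);R=np.array([np.cos(t),np.sin(t)])
    f=s['force'][:2]
    print('pos',s['ee_pos'],'yaw',s['ee_rot'][2],'theta',np.radians(ang-a0),'yawth',np.radians(s['ee_rot'][2]+6.35),'r',np.linalg.norm(d),'Ftan',f@T,'Frad',f@R,'F',s['force'],'M',s['torque'],'w',s['gripper_width'],'t',s['time_s'])
def plan(t0,t1,n,r=100):
    th=np.radians(a0)+np.linspace(t0,t1,n+1);p=A+r*np.c_[np.cos(th),np.sin(th)]
    print(np.round(np.diff(p,axis=0)/1000,4).tolist(),'dth',(t1-t0)/n)
E
python3 -c "
from lev import *
rep(); plan(-.343,.53,9)"
```

```text
pos [ 431.344 -249.112   66.199] yaw -26.065934010118372 theta -0.3377147848498664 yawth -0.3441079635824946 r 100.67064307799983 Ftan -0.5254166870611273 Frad 0.18834220573402904 F [-0.555  0.058  3.135] M [0.044 0.062 0.013] w 17.678599538039226 t 13.9333
[[0.0089, -0.0038], [0.0092, -0.0029], [0.0095, -0.002], [0.0096, -0.0011], [0.0097, -0.0002], [0.0097, 0.0008], [0.0095, 0.0017], [0.0093, 0.0026], [0.009, 0.0035]] dth 0.097
```

drive_tool(motion=[[[0.0089, -0.0038, 0], [0, 0, 0.097]], [[0.0092, -0.0029, 0], [0, 0, 0.097]], [[0.0095, -0.002, 0], [0, 0, 0.097]], [[0.0096, -0.0011, 0], [0, 0, 0.097]], [[0.0097, -0.0002, 0], [0, 0, 0.097]], [[0.0097, 0.0008, 0], [0, 0, 0.097]], [[0.0095, 0.0017, 0], [0, 0, 0.097]], [[0.0093, 0.0026, 0], [0, 0, 0.097]], [[0.009, 0.0035, 0], [0, 0, 0.097]], [[0, 0, 0], [0, 0, 0]]])

```text
time_s: 14.77
ee_pos: [517.2, -249.8, 66.2]
ee_rot: [180.0, -0.1, 24.1]
force: [0.4, 0.7, 5.1]
gripper_width: 17.8
```

```bash
python3 -c "
from lev import *
rep(); plan(.53,-.55,10)
im=env.grab_frame('scene'); save(im,'s5.png',(200,80,360,220),4.5)"
```

```text
pos [ 517.165 -249.845   66.178] yaw 24.072192734568944 theta 0.5428688949372209 yawth 0.5309674288945254 r 100.69831845839663 Ftan 0.6640230188235338 Frad -0.43268427244113805 F [0.422 0.671 5.092] M [ 0.139 -0.104 -0.108] w 17.77412102592058 t 14.7667
[[-0.0101, -0.0039], [-0.0104, -0.0027], [-0.0107, -0.0016], [-0.0108, -0.0004], [-0.0108, 0.0007], [-0.0106, 0.0019], [-0.0104, 0.003], [-0.01, 0.0041], [-0.0095, 0.0052], [-0.0089, 0.0062]] dth -0.10800000000000001
```

View pics/s5.png

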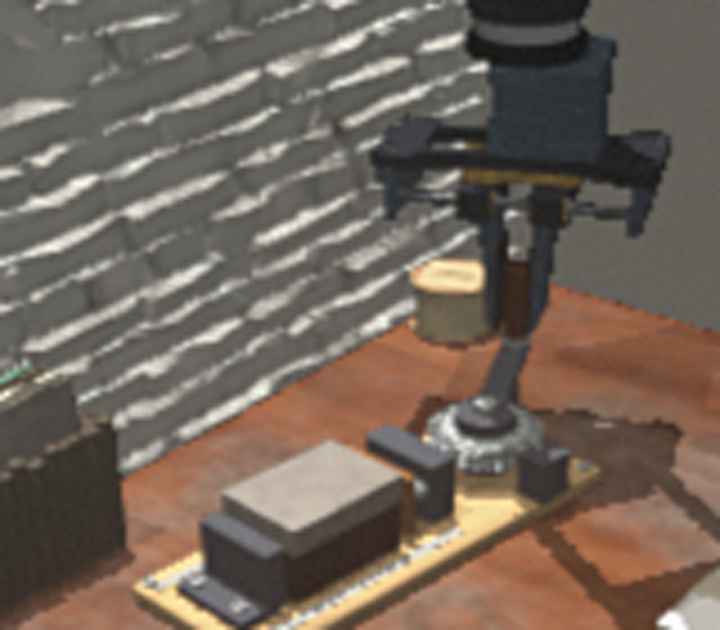

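drive_tool(motion=[[[-0.0101, -0.0039, 0], [0, 0, -0.108]], [[-0.0104, -0.0027, 0], [0, 0, -0.108]], [[-0.0107, -0.0016, 0], [0, 0, -0.108]], [[-0.0108, -0.0004, 0], [0, 0, -0.108]], [[-0.0108, 0.0007, 0], [0, 0, -0.108]], [[-0.0106, 0.0019, 0], [0, 0, -0.108]], [[-0.0104, 0.003, 0], [0, 0, -0.108]], [[-0.01, 0.0041, 0], [0, 0, -0.108]], [[-0.0095, 0.0052, 0], [0, 0, -0.108]], [[-0.0089, 0.0062, 0], [0, 0, -0.108]]])

```text
time_s: 15.65
ee_pos: [413.1, -237.9, 66.2]
ee_rot: [-180.0, -0.1, -38.4]
force: [2.1, 2.0, 2.9]
gripper_width: 17.4
```

```bash
python3 -c "
from lev import *
rep(); plan(-.55,-.15,10);plan(-.15,.53,10)"
```

```text
pos [ 413.068 -237.945   66.163] yaw -38.422028976587235 theta -0.5507154013557518 yawth -0.5597625034364746 r 100.81191272680263 Ftan 0.44154395636604266 Frad -2.9151299003848252 F [2.139 2.029 2.877] M [ 0.423 -0.359 -0.005] w 17.355805118531663 t 15.65
[[0.0032, -0.0024], [0.0033, -0.0023], [0.0034, -0.0021], [0.0035, -0.002], [0.0035, -0.0018], [0.0036, -0.0017], [0.0037, -0.0016], [0.0037, -0.0014], [0.0038, -0.0013], [0.0038, -0.0011]] dth 0.04
[[0.0066, -0.0015], [0.0067, -0.0011], [0.0068, -0.0006], [0.0068, -0.0002], [0.0068, 0.0003], [0.0068, 0.0008], [0.0067, 0.0012], [0.0066, 0.0017], [0.0065, 0.0021], [0.0063, 0.0026]] dth 0.068
```

drive_tool(motion=[[[0.0032, -0.0024, 0], [0, 0, 0.04]], [[0.0033, -0.0023, 0], [0, 0, 0.04]], [[0.0034, -0.0021, 0], [0, 0, 0.04]], [[0.0035, -0.002, 0], [0, 0, 0.04]], [[0.0035, -0.0018, 0], [0, 0, 0.04]], [[0.0036, -0.0017, 0], [0, 0, 0.04]], [[0.0037, -0.0016, 0], [0, 0, 0.04]], [[0.0037, -0.0014, 0], [0, 0, 0.04]], [[0.0038, -0.0013, 0], [0, 0, 0.04]], [[0.0038, -0.0011, 0], [0, 0, 0.04]]])

```text
time_s: 16.48
ee_pos: [448.3, -255.5, 66.1]
ee_rot: [-180.0, 0.0, -15.1]
force: [-1.0, 2.2, 3.8]
gripper_width: 17.8
```

```bash
python3 -c "
from lev import *
rep(); plan(-.15,.05,10);plan(.05,.15,10)
im=env.grab_frame('scene'); save(im,'s6.png',(200,80,360,220),4.5)"
```

```text
pos [ 448.299 -255.491   66.149] yaw -15.096629642382068 theta -0.15754806733723492 yawth -0.15265748571210125 r 100.69530729558196 Ftan -1.5818795832415404 Frad -1.8669732787290159 F [-1.03   2.22   3.836] M [ 0.226 -0.025 -0.086] w 17.84250156857554 t 16.4833
[[0.0019, -0.0005], [0.0019, -0.0005], [0.002, -0.0004], [0.002, -0.0004], [0.002, -0.0003], [0.002, -0.0003], [0.002, -0.0003], [0.002, -0.0002], [0.002, -0.0002], [0.002, -0.0001]] dth 0.02
[[0.001, -0.0001], [0.001, -0.0], [0.001, -0.0], [0.001, -0.0], [0.001, -0.0], [0.001, -0.0], [0.001, 0.0], [0.001, 0.0], [0.001, 0.0], [0.001, 0.0]] dth 0.009999999999999998
```

View pics/s6.png

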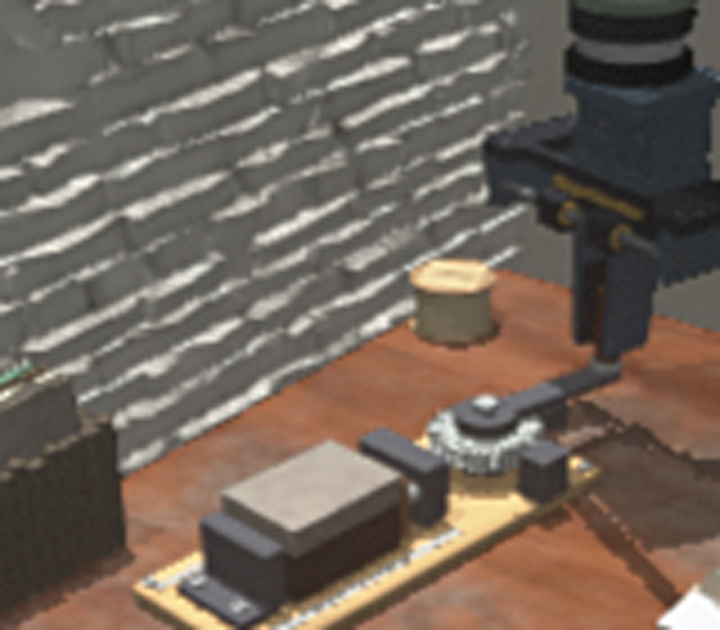

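drive_tool(motion=[[[0.0019, -0.0005, 0], [0, 0, 0.02]], [[0.0019, -0.0005, 0], [0, 0, 0.02]], [[0.002, -0.0004, 0], [0, 0, 0.02]], [[0.002, -0.0004, 0], [0, 0, 0.02]], [[0.002, -0.0003, 0], [0, 0, 0.02]], [[0.002, -0.0003, 0], [0, 0, 0.02]], [[0.002, -0.0003, 0], [0, 0, 0.02]], [[0.002, -0.0002, 0], [0, 0, 0.02]], [[0.002, -0.0002, 0], [0, 0, 0.02]], [[0.002, -0.0001, 0], [0, 0, 0.02]]])

```text
time_s: 17.37
ee_pos: [468.7, -258.9, 66.2]
ee_rot: [180.0, 0.0, -3.5]
force: [-1.6, 1.9, 5.6]
gripper_width: 17.7
```

```bash
python3 -c "
from lev import *
rep()"
```

```text
pos [ 468.685 -258.879   66.16 ] yaw -3.4893004594947397 theta 0.0480601462908159 yawth 0.04992862589210568 r 100.67762119753985 Ftan -1.7491567946849167 Frad -1.8086674166264345 F [-1.632  1.915  5.59 ] M [ 0.251  0.075 -0.084] w 17.730540832669238 t 17.3667
```

drive_tool(motion=[[[0.001, 0, 0], [0, 0, 0.01]], [[0.001, 0, 0], [0, 0, 0.01]], [[0.001, 0, 0], [0, 0, 0.01]], [[0.001, 0, 0], [0, 0, 0.01]], [[0.001, 0, 0], [0, 0, 0.01]], [[0.001, 0, 0], [0, 0, 0.01]], [[0.001, 0, 0], [0, 0, 0.01]], [[0.001, 0, 0], [0, 0, 0.01]], [[0.001, 0, 0], [0, 0, 0.01]], [[0.001, 0, 0], [0, 0, 0.01]]])

```text
time_s: 18.2
ee_pos: [478.8, -259.0, 66.2]
ee_rot: [180.0, -0.0, 2.2]
force: [-0.1, 0.2, 5.2]
gripper_width: 17.8
```

```bash
python3 -c "
from lev import *
rep();plan(.15,.25,10);plan(.25,.35,10);plan(.35,.45,10);
im=env.grab_frame('scene'); save(im,'s7.png',(200,80,360,220),4.5)"
```

```text
pos [ 478.845 -259.019   66.175] yaw 2.2107995258291915 theta 0.1490249346291954 yawth 0.14941413832888872 r 100.69206453510125 Ftan -0.09611397654534275 Frad -0.24697616567941322 F [-0.105  0.243  5.206] M [ 0.258 -0.002 -0.05 ] w 17.76568185309383 t 18.2
[[0.001, 0.0], [0.001, 0.0001], [0.001, 0.0001], [0.001, 0.0001], [0.001, 0.0001], [0.001, 0.0001], [0.001, 0.0001], [0.001, 0.0001], [0.001, 0.0001], [0.001, 0.0001]] dth 0.01
[[0.001, 0.0001], [0.001, 0.0002], [0.001, 0.0002], [0.001, 0.0002], [0.001, 0.0002], [0.001, 0.0002], [0.001, 0.0002], [0.001, 0.0002], [0.001, 0.0002], [0.001, 0.0002]] dth 0.009999999999999998
[[0.001, 0.0002], [0.001, 0.0003], [0.001, 0.0003], [0.001, 0.0003], [0.001, 0.0003], [0.001, 0.0003], [0.001, 0.0003], [0.001, 0.0003], [0.0009, 0.0003], [0.0009, 0.0003]] dth 0.010000000000000004
```

View pics/s7.png

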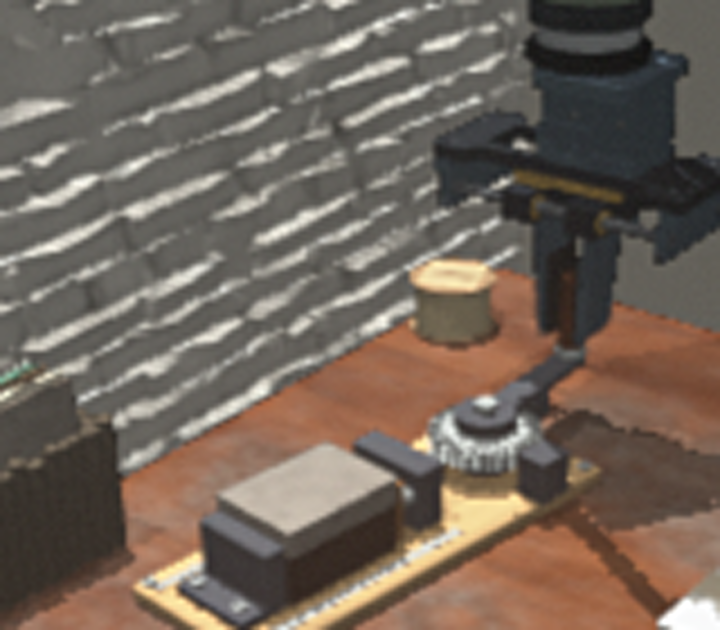

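drive_tool(motion=[[[0.001, 0, 0], [0, 0, 0.01]], [[0.001, 0.0001, 0], [0, 0, 0.01]], [[0.001, 0.0001, 0], [0, 0, 0.01]], [[0.001, 0.0001, 0], [0, 0, 0.01]], [[0.001, 0.0001, 0], [0, 0, 0.01]], [[0.001, 0.0001, 0], [0, 0, 0.01]], [[0.001, 0.0001, 0], [0, 0, 0.01]], [[0.001, 0.0001, 0], [0, 0, 0.01]], [[0.001, 0.0001, 0], [0, 0, 0.01]], [[0.001, 0.0001, 0], [0, 0, 0.01]]])

```text
time_s: 19.08
ee_pos: [488.5, -258.2, 66.2]
ee_rot: [180.0, 0.0, 7.9]
force: [-1.8, 0.1, 4.8]
gripper_width: 17.5
```

```bash
python3 -c "
from lev import *
rep()"
```

```text
pos [ 488.503 -258.175   66.177] yaw 7.938910458693533 theta 0.24534823033262532 yawth 0.24938853402685535 r 100.6842550684924 Ftan -1.7253445667995337 Frad -0.37100839058545393 F [-1.76   0.136  4.834] M [ 0.142  0.087 -0.129] w 17.537719148627946 t 19.0833
```

drive_tool(motion=[[[0.001, 0.0001, 0], [0, 0, 0.01]], [[0.001, 0.0002, 0], [0, 0, 0.01]], [[0.001, 0.0002, 0], [0, 0, 0.01]], [[0.001, 0.0002, 0], [0, 0, 0.01]], [[0.001, 0.0002, 0], [0, 0, 0.01]], [[0.001, 0.0002, 0], [0, 0, 0.01]], [[0.001, 0.0002, 0], [0, 0, 0.01]], [[0.001, 0.0002, 0], [0, 0, 0.01]], [[0.001, 0.0002, 0], [0, 0, 0.01]], [[0.001, 0.0002, 0], [0, 0, 0.01]]])

```text
time_s: 19.92
ee_pos: [498.3, -256.4, 66.2]
ee_rot: [180.0, 0.0, 13.7]
force: [-2.3, 0.0, 6.0]
gripper_width: 17.2
```

```bash
python3 -c "
from lev import *
rep()
im=env.grab_frame('scene'); save(im,'s8.png',(200,80,360,220),4.5)"
```

```text
pos [ 498.312 -256.362   66.159] yaw 13.668115531314347 theta 0.34445728314955204 yawth 0.3493820260660494 r 100.69747848853915 Ftan -2.199702207838921 Frad -0.550810725702644 F [-2.267  0.027  6.016] M [ 0.168  0.183 -0.146] w 17.21065583645263 t 19.9167
```

View pics/s8.png

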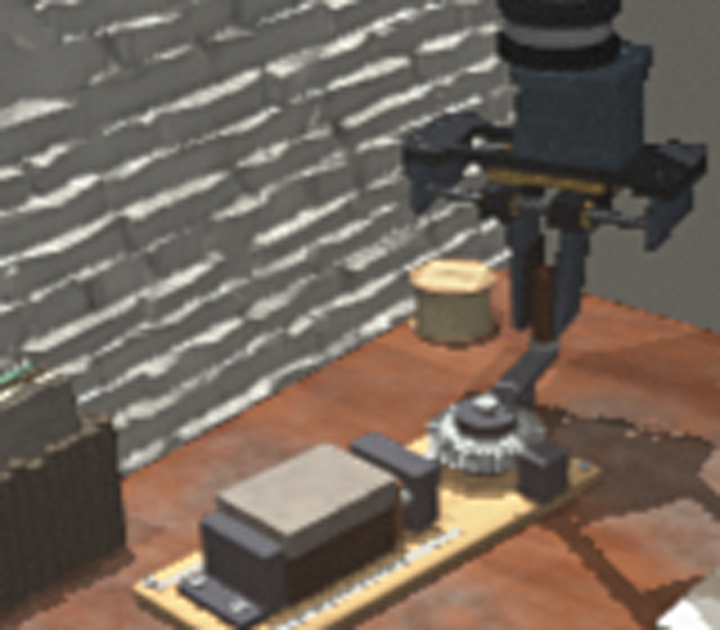

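drive_tool(motion=[[[0.001, 0.0002, 0], [0, 0, 0.01]], [[0.001, 0.0003, 0], [0, 0, 0.01]], [[0.001, 0.0003, 0], [0, 0, 0.01]], [[0.001, 0.0003, 0], [0, 0, 0.01]], [[0.001, 0.0003, 0], [0, 0, 0.01]], [[0.001, 0.0003, 0], [0, 0, 0.01]], [[0.001, 0.0003, 0], [0, 0, 0.01]], [[0.001, 0.0003, 0], [0, 0, 0.01]], [[0.0009, 0.0003, 0], [0, 0, 0.01]], [[0.0009, 0.0003, 0], [0, 0, 0.01]]])

```text
time_s: 20.8
ee_pos: [507.8, -253.6, 66.2]
ee_rot: [180.0, 0.1, 19.4]
force: [-4.1, -1.3, 6.0]
gripper_width: 17.5
```

```bash
python3 -c "
from lev import *
rep();plan(.45,.5,5)"
```

```text
pos [ 507.76  -253.637   66.183] yaw 19.39744077311949 theta 0.44213342136685396 yawth 0.44937761545316945 r 100.71407657425733 Ftan -4.288546886421675 Frad -0.15128729449378653 F [-4.105 -1.252  5.992] M [-0.054  0.282 -0.196] w 17.50360763946042 t 20.8
[[0.0009, 0.0003], [0.0009, 0.0003], [0.0009, 0.0004], [0.0009, 0.0004], [0.0009, 0.0004]] dth 0.009999999999999998
```

```bash
python3 -c "
from lev import *
plan(.45,-.25,10);plan(-.25,-.05,10);plan(-.05,.15,10)"
```

```text
[[-0.0067, -0.0021], [-0.0068, -0.0016], [-0.0069, -0.0011], [-0.007, -0.0007], [-0.007, -0.0002], [-0.007, 0.0003], [-0.007, 0.0008], [-0.0069, 0.0013], [-0.0068, 0.0018], [-0.0066, 0.0022]] dth -0.06999999999999999
[[0.0019, -0.0007], [0.0019, -0.0006], [0.0019, -0.0006], [0.0019, -0.0006], [0.0019, -0.0005], [0.0019, -0.0005], [0.0019, -0.0005], [0.002, -0.0004], [0.002, -0.0004], [0.002, -0.0003]] dth 0.02
[[0.002, -0.0003], [0.002, -0.0003], [0.002, -0.0002], [0.002, -0.0002], [0.002, -0.0001], [0.002, -0.0001], [0.002, -0.0001], [0.002, -0.0], [0.002, 0.0], [0.002, 0.0001]] dth 0.02
```

drive_tool(motion=[[[-0.0067, -0.0021, 0], [0, 0, -0.07]], [[-0.0068, -0.0016, 0], [0, 0, -0.07]], [[-0.0069, -0.0011, 0], [0, 0, -0.07]], [[-0.007, -0.0007, 0], [0, 0, -0.07]], [[-0.007, -0.0002, 0], [0, 0, -0.07]], [[-0.007, 0.0003, 0], [0, 0, -0.07]], [[-0.007, 0.0008, 0], [0, 0, -0.07]], [[-0.0069, 0.0013, 0], [0, 0, -0.07]], [[-0.0068, 0.0018, 0], [0, 0, -0.07]], [[-0.0066, 0.0022, 0], [0, 0, -0.07]]])

```text
time_s: 21.63
ee_pos: [440.0, -252.8, 66.2]
ee_rot: [180.0, -0.1, -20.9]
force: [0.4, 1.1, 4.2]
gripper_width: 17.3
```

```bash
python3 -c "
from lev import *
rep()"
```

```text
pos [ 439.952 -252.834   66.179] yaw -20.894550510982164 theta -0.24454904609377362 yawth -0.25385029463926245 r 100.72750032376 Ftan 0.017463843718505987 Frad -1.1593901847135535 F [0.42  1.081 4.197] M [ 0.294 -0.157  0.104] w 17.34096898922029 t 21.6333
```

drive_tool(motion=[[[0.0019, -0.0007, 0], [0, 0, 0.02]], [[0.0019, -0.0006, 0], [0, 0, 0.02]], [[0.0019, -0.0006, 0], [0, 0, 0.02]], [[0.0019, -0.0006, 0], [0, 0, 0.02]], [[0.0019, -0.0005, 0], [0, 0, 0.02]], [[0.0019, -0.0005, 0], [0, 0, 0.02]], [[0, 0, 0], [0, 0, 0]], [[0, 0, 0], [0, 0, 0]], [[0, 0, 0], [0, 0, 0]], [[0, 0, 0], [0, 0, 0]]])

```text
time_s: 22.47
ee_pos: [451.9, -256.4, 66.2]
ee_rot: [180.0, -0.1, -13.8]
force: [-1.1, -0.7, 5.0]
gripper_width: 17.4
```

```bash
python3 -c "
from lev import *
rep();plan(-.13,-.05,4);plan(-.05,.05,5);plan(.05,.15,5)"
```

```text
pos [ 451.925 -256.416   66.188] yaw -13.754918440213478 theta -0.12038411716243114 yawth -0.12924020762336808 r 100.69526777215803 Ftan -0.9406663292385241 Frad 0.9735064678864894 F [-1.139 -0.732  5.039] M [-0.001 -0.05   0.104] w 17.39901060286179 t 22.4667
[[0.0019, -0.0005], [0.002, -0.0004], [0.002, -0.0004], [0.002, -0.0003]] dth 0.02
[[0.002, -0.0003], [0.002, -0.0003], [0.002, -0.0002], [0.002, -0.0002], [0.002, -0.0001]] dth 0.02
[[0.002, -0.0001], [0.002, -0.0001], [0.002, -0.0], [0.002, 0.0], [0.002, 0.0001]] dth 0.019999999999999997
```

drive_tool(motion=[[[0.0019, -0.0005, 0], [0, 0, 0.02]], [[0.002, -0.0004, 0], [0, 0, 0.02]], [[0.002, -0.0004, 0], [0, 0, 0.02]], [[0.002, -0.0003, 0], [0, 0, 0.02]], [[0, 0, 0], [0, 0, 0]], [[0, 0, 0], [0, 0, 0]], [[0, 0, 0], [0, 0, 0]], [[0, 0, 0], [0, 0, 0]], [[0, 0, 0], [0, 0, 0]], [[0, 0, 0], [0, 0, 0]]])

```text
time_s: 23.3
ee_pos: [459.0, -257.8, 66.1]
ee_rot: [180.0, 0.0, -9.2]
force: [-2.6, 1.0, 5.7]
gripper_width: 17.7
```

```bash
python3 -c "
from lev import *
rep()"
```

```text
pos [ 459.032 -257.785   66.148] yaw -9.190091740811493 theta -0.048475574875434135 yawth -0.04956895193585797 r 100.6597966133329 Ftan -2.7592815276889042 Frad -0.5358344263199397 F [-2.639  0.967  5.726] M [0.06  0.255 0.021] w 17.747044123129374 t 23.3
```

drive_tool(motion=[[[0.002, -0.0003, 0], [0, 0, 0.02]], [[0.002, -0.0003, 0], [0, 0, 0.02]], [[0.002, -0.0002, 0], [0, 0, 0.02]], [[0.002, -0.0002, 0], [0, 0, 0.02]], [[0, 0, 0], [0, 0, 0]], [[0, 0, 0], [0, 0, 0]], [[0, 0, 0], [0, 0, 0]], [[0, 0, 0], [0, 0, 0]], [[0, 0, 0], [0, 0, 0]], [[0, 0, 0], [0, 0, 0]]])

```text
time_s: 24.13
ee_pos: [466.7, -258.7, 66.1]
ee_rot: [180.0, 0.1, -4.6]
force: [-3.2, 0.6, 8.8]
gripper_width: 18.1
```

```bash
python3 -c "
from lev import *
rep()"
```

```text
pos [ 466.654 -258.715   66.129] yaw -4.613315198464345 theta 0.027826625891045995 yawth 0.030310867856141455 r 100.66183555172117 Ftan -3.2725585344615187 Frad -0.3110414733791958 F [-3.236  0.581  8.769] M [ 0.003  0.408 -0.098] w 18.053872340423244 t 24.1333
```

drive_tool(motion=[[[0.002, -0.0001, 0], [0, 0, 0.02]], [[0.002, -0.0001, 0], [0, 0, 0.02]], [[0.002, -0.0001, 0], [0, 0, 0.02]], [[0.002, 0, 0], [0, 0, 0.02]], [[0, 0, 0], [0, 0, 0]], [[0, 0, 0], [0, 0, 0]], [[0, 0, 0], [0, 0, 0]], [[0, 0, 0], [0, 0, 0]], [[0, 0, 0], [0, 0, 0]], [[0, 0, 0], [0, 0, 0]]])

```text
time_s: 24.97
ee_pos: [474.4, -259.0, 66.2]
ee_rot: [180.0, 0.1, -0.0]
force: [-3.3, 0.1, 7.7]
gripper_width: 17.5
```

```bash
python3 -c "
from lev import *
rep()"
```

```text
pos [ 474.418 -259.041   66.154] yaw -0.0321626489500314 theta 0.10504811195710677 yawth 0.11026706338129878 r 100.64299028584544 Ftan -3.2925769164621306 Frad -0.098215473054759 F [-3.292  0.117  7.663] M [ 0.046  0.477 -0.098] w 17.483531629468402 t 24.9667
```

drive_tool(motion=[[[0, 0, 0], [0, 0, 0]], [[0, 0, 0], [0, 0, 0]], [[0.0014, 0, 0], [0, 0, 0.014]], [[0.001, 0, 0], [0, 0, 0.01]], [[0.001, 0, 0], [0, 0, 0.01]], [[0.001, 0.0001, 0], [0, 0, 0.01]], [[0.001, 0, 0], [0, 0, 0.01]], [[0.001, 0.0001, 0], [0, 0, 0.01]], [[0.001, 0.0001, 0], [0, 0, 0.01]], [[0.001, 0.0001, 0], [0, 0, 0.01]]])

```text
time_s: 25.8
ee_pos: [482.6, -258.7, 66.1]
ee_rot: [-180.0, 0.1, 4.8]
force: [-5.2, -1.4, 8.5]
gripper_width: 17.8
```

```bash
python3 -c "
from lev import *
rep()
im=env.grab_frame('scene'); save(im,'s9.png',(200,80,360,220),4.5)
s=env.state();print(s['force'],s['time_s'])"
```

```text
pos [ 482.554 -258.749   66.115] yaw 4.809007774183139 theta 0.18596122534615225 yawth 0.19476142691513965 r 100.63321835064787 Ftan -5.289861487008614 Frad 0.9653468551552425 F [-5.202 -1.36   8.545] M [-0.045  0.553 -0.153] w 17.772321412292115 t 25.8
[-4.676 -0.308  8.248] 25.85
```

View pics/s9.png

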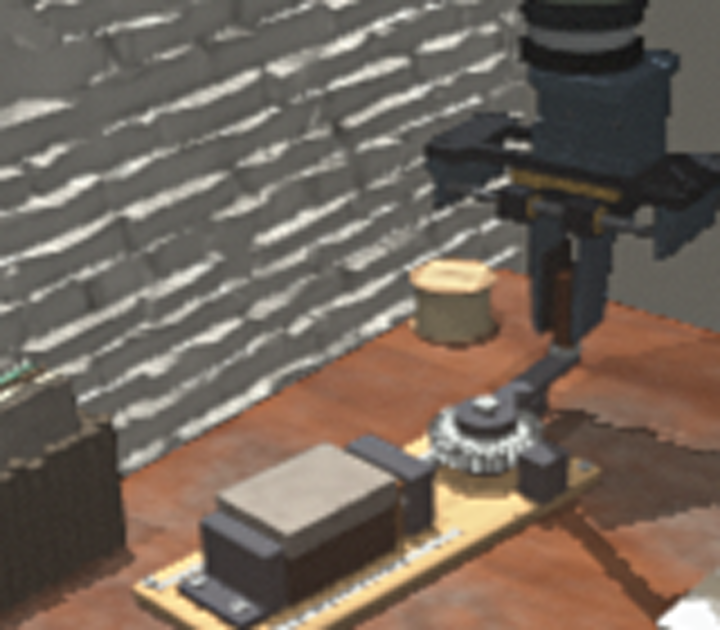

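drive_tool(motion=[[[0, 0, 0], [0, 0, 0]], [[0, 0, 0], [0, 0, 0]], [[0, 0, 0], [0, 0, 0]], [[0, 0, 0], [0, 0, 0]], [[0.001, 0.0001, 0], [0, 0, 0.01]], [[0.001, 0.0001, 0], [0, 0, 0.01]], [[0.001, 0.0001, 0], [0, 0, 0.01]], [[0.001, 0.0001, 0], [0, 0, 0.01]], [[0.001, 0.0001, 0], [0, 0, 0.01]], [[0.001, 0.0001, 0], [0, 0, 0.01]]])

```text
time_s: 26.68
ee_pos: [488.2, -258.2, 66.1]
ee_rot: [-180.0, 0.2, 8.2]
force: [-5.2, -1.1, 9.7]
gripper_width: 17.6
```

```bash
python3 -c "
from lev import *
rep()"
```

```text
pos [ 488.173 -258.184   66.125] yaw 8.24333229310762 theta 0.24208403451882876 yawth 0.25470169735234216 r 100.64950244694322 Ftan -5.341904226177198 Frad 0.37585768941498265 F [-5.247 -1.072  9.653] M [-0.065  0.71  -0.172] w 17.62523201942655 t 26.6833
```

drive_tool(motion=[[[0, 0, 0], [0, 0, 0]], [[0, 0, 0], [0, 0, 0]], [[0, 0, 0], [0, 0, 0]], [[0, 0, 0], [0, 0, 0]], [[0.001, 0.0001, 0], [0, 0, 0.01]], [[0.001, 0.0002, 0], [0, 0, 0.01]], [[0.001, 0.0002, 0], [0, 0, 0.01]], [[0.001, 0.0002, 0], [0, 0, 0.01]], [[0.001, 0.0002, 0], [0, 0, 0.01]], [[0.001, 0.0002, 0], [0, 0, 0.01]]])

```text
time_s: 27.52
ee_pos: [493.8, -257.2, 66.1]
ee_rot: [-180.0, 0.2, 11.7]
force: [-6.9, -1.5, 8.5]
gripper_width: 17.5
```

```bash
python3 -c "
from lev import *
rep()"
```

```text
pos [ 493.837 -257.229   66.119] yaw 11.694511867766138 theta 0.2991664657077599 yawth 0.3149361440077108 r 100.60810640467722 Ftan -7.007425123714137 Frad 0.16640893938974166 F [-6.852 -1.475  8.473] M [-0.22   0.815 -0.146] w 17.544784562142123 t 27.5167
```

drive_tool(motion=[[[0, 0, 0], [0, 0, 0]], [[0, 0, 0], [0, 0, 0]], [[0, 0, 0], [0, 0, 0]], [[0, 0, 0], [0, 0, 0]], [[0, 0, 0], [0, 0, 0]], [[0, 0, 0], [0, 0, 0]], [[0, 0, 0], [0, 0, 0]], [[0, 0, 0], [0, 0, 0]], [[0, 0, 0], [0, 0, 0]], [[0, 0, 0], [0, 0, 0]]])

```text
time_s: 28.35
ee_pos: [493.9, -257.2, 66.1]
ee_rot: [-180.0, 0.2, 11.7]
force: [-6.3, -1.9, 8.8]
gripper_width: 17.4
```

```bash
python3 -c "
from lev import *
rep()"
```

```text
pos [ 493.946 -257.187   66.128] yaw 11.665249614314218 theta 0.30031271843588664 yawth 0.31442542133842166 r 100.5869763495301 Ftan -6.542834711679151 Frad 0.6971701219298382 F [-6.294 -1.917  8.756] M [-0.151  0.77  -0.128] w 17.38871126895739 t 28.35
```

drive_tool(motion=[[[-0.002, -0.0004, 0], [0, 0, -0.02]], [[-0.002, -0.0003, 0], [0, 0, -0.02]], [[-0.002, -0.0003, 0], [0, 0, -0.02]], [[-0.002, -0.0002, 0], [0, 0, -0.02]], [[-0.002, -0.0002, 0], [0, 0, -0.02]], [[-0.002, -0.0001, 0], [0, 0, -0.02]], [[-0.002, -0.0001, 0], [0, 0, -0.02]], [[-0.002, 0, 0], [0, 0, -0.02]], [[-0.002, 0, 0], [0, 0, -0.02]], [[-0.002, 0, 0], [0, 0, -0.02]]])

```text
time_s: 29.18
ee_pos: [475.0, -259.0, 66.1]
ee_rot: [179.9, 0.1, 0.2]
force: [-3.5, -0.3, 7.2]
gripper_width: 17.5
```

```bash
python3 -c "
from lev import *
rep()
im=env.grab_frame('scene'); save(im,'s10.png',(200,80,360,220),4.5)"
```

```text
pos [ 475.013 -259.002   66.133] yaw 0.1703327347410483 theta 0.11095518211535674 yawth 0.11380127454679735 r 100.60162206673512 Ftan -3.5281686136118102 Frad 0.2802556703470819 F [-3.528 -0.281  7.167] M [-0.115  0.263  0.022] w 17.532142700593848 t 29.1833
```

View pics/s10.png

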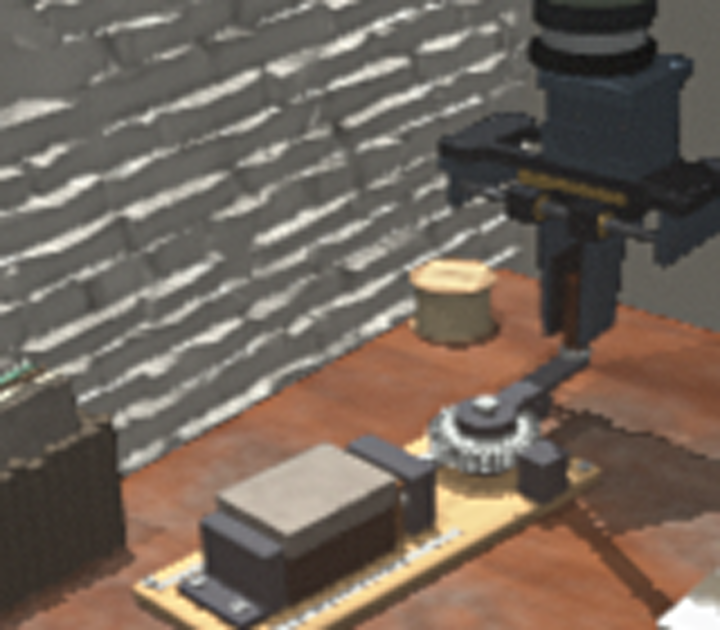

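drive_tool(motion=[[[-0.002, 0.0002, 0], [0, 0, -0.02]], [[-0.002, 0.0002, 0], [0, 0, -0.02]], [[-0.002, 0.0002, 0], [0, 0, -0.02]], [[-0.001, 0.0001, 0], [0, 0, -0.01]], [[0, 0, 0], [0, 0, 0]], [[0, 0, 0], [0, 0, 0]], [[0, 0, 0], [0, 0, 0]], [[0, 0, 0], [0, 0, 0]], [[0, 0, 0], [0, 0, 0]], [[0, 0, 0], [0, 0, 0]]])

```text
time_s: 30.07
ee_pos: [468.8, -258.7, 66.2]
ee_rot: [179.9, -0.0, -3.8]
force: [-1.8, -6.0, 5.1]
gripper_width: 17.6
```

```bash
python3 -c "
from lev import *
rep()
im=env.grab_frame('scene'); save(im,'s11.png',(200,80,360,220),4.5)"
```

```text
pos [ 468.806 -258.747   66.19 ] yaw -3.8156416480158235 theta 0.04918162321082938 yawth 0.04423289766754124 r 100.5382059517745 Ftan -1.4483469676347194 Frad 6.124046463964195 F [-1.823 -6.023  5.06 ] M [-0.841  0.279  0.14 ] w 17.58557843282281 t 30.0667
```

drive_tool(motion=[[[-0.002, -0.0002, 0], [0, 0, -0.02]], [[-0.002, -0.0002, 0], [0, 0, -0.02]], [[-0.002, -0.0002, 0], [0, 0, -0.02]], [[-0.002, 0, 0], [0, 0, -0.02]], [[-0.002, 0, 0], [0, 0, -0.02]], [[0, 0, 0], [0, 0, 0]], [[0, 0, 0], [0, 0, 0]], [[0, 0, 0], [0, 0, 0]], [[0, 0, 0], [0, 0, 0]], [[0, 0, 0], [0, 0, 0]]])

```text
time_s: 30.95
ee_pos: [458.5, -257.6, 66.1]
ee_rot: [-179.9, 0.0, -9.6]
force: [-1.4, -1.3, 6.9]
gripper_width: 17.6
```

```bash
python3 -c "
from lev import *
rep()
im=env.grab_frame('scene'); save(im,'s12.png',(200,80,360,220),4.5)"
```

```text
pos [ 458.542 -257.642   66.131] yaw -9.638042443050928 theta -0.05351003250646104 yawth -0.05738716657655685 r 100.59735058672216 Ftan -1.1778830075337452 Frad 1.5151732265222206 F [-1.41  -1.302  6.868] M [-0.061  0.081  0.14 ] w 17.63373977539152 t 30.95
```

View pics/s12.png

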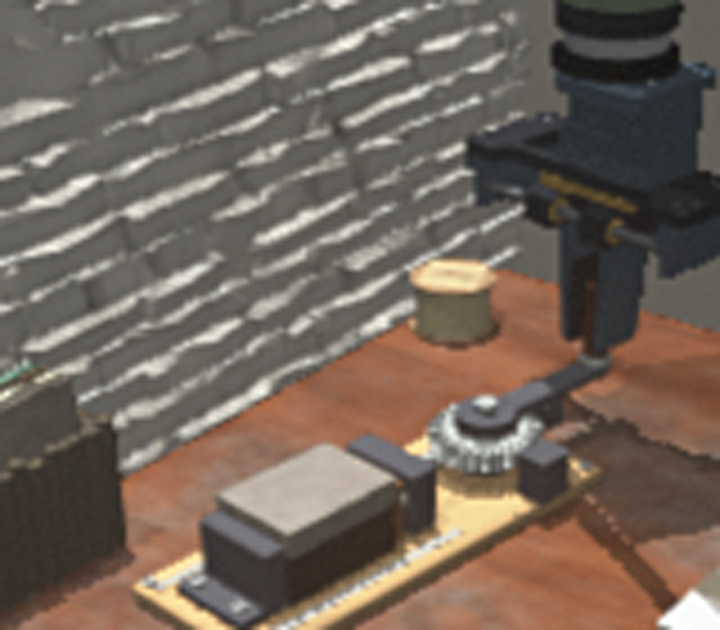

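drive_tool(motion=[[[0, 0, 0], [0, 0, 0]], [[0, 0, 0], [0, 0, 0]], [[0, 0, 0], [0, 0, 0]], [[0, 0, 0], [0, 0, 0]], [[0, 0, 0], [0, 0, 0]], [[0, 0, 0.005], [0, 0, 0]], [[0, 0, 0.02], [0, 0, 0]], [[0, 0, 0.03], [0, 0, 0]], [[0, 0, 0.04], [0, 0, 0]], [[0, 0, 0.04], [0, 0, 0]]], claw=0.6)

```text
time_s: 31.83
ee_pos: [457.8, -257.7, 202.2]
ee_rot: [-179.9, 0.1, -9.6]
force: [0.3, -0.2, -0.3]
gripper_width: 54.8
```

drive_tool(motion=[[[0, 0, 0.04], [0, 0, 0]], [[0, 0.01, 0.03], [0, 0, 0]], [[0, 0.02, 0.03], [0, 0, 0]], [[0, 0.03, 0.02], [0, 0, 0]], [[0, 0.03, 0.01], [0, 0, 0]], [[0, 0.03, 0], [0, 0, 0]], [[0, 0.03, 0], [0, 0, 0]], [[0, 0.01, 0], [0, 0, 0]], [[0, 0, 0], [0, 0, 0]], [[0, 0, 0], [0, 0, 0]]])

```text
time_s: 32.67
ee_pos: [458.5, -98.5, 331.1]
ee_rot: [179.9, -0.0, -9.6]
force: [-0.1, -0.4, -0.2]
gripper_width: 54.7
```

```bash
python3 - <<'E'
from h import *
s=env.state();P=env.camera_params('wrist'); im=env.grab_frame('wrist'); np.save('w6.npy',im); import pickle; pickle.dump(P,open('w6.pkl','wb'))
save(im,'w6c.png',(180,0,420,300),2); im=env.grab_frame('scene'); save(im,'s13.png',(150,100,370,320),2.7);print(s['ee_pos'],s['ee_rot'],s['time_s'],s['force'])
E
```

```text
[458.484 -98.473 331.111] [179.945  -0.023  -9.56 ] 32.6667 [-0.11  -0.409 -0.19 ]
```

View pics/w6c.png

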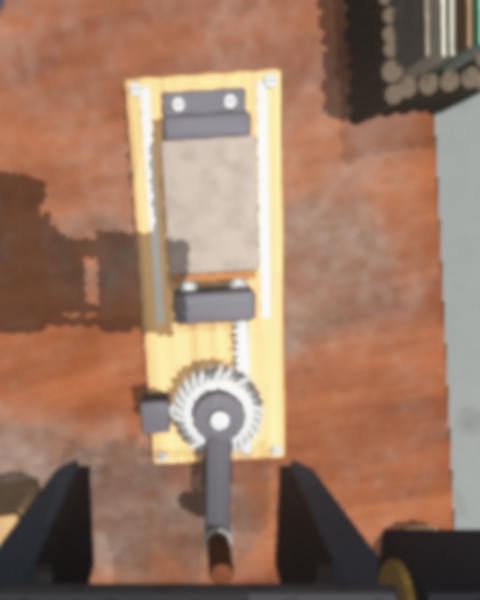

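View pics/s13.png

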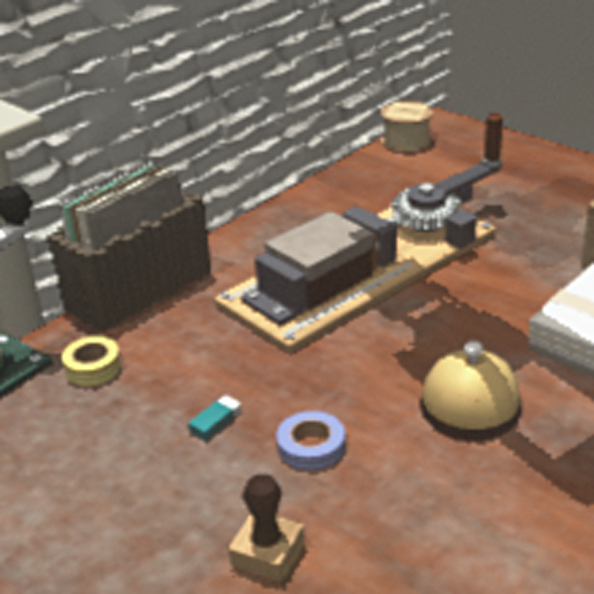

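```bash
python3 - <<'E'
from h import *
import pickle
a=np.radians(-6.35);X=np.array([np.cos(a),np.sin(a)]);Y=np.array([-np.sin(a),np.cos(a)]);o=np.array([487.8,-43.8])
def go(f,x0,L):
    P=pickle.load(open(f,'rb'))
    for n,p,z in L:
        d=cast('wrist',(x0+p[0]/2-.25,p[1]/2-.25),z,P)[:2]-o;print(n,d@X,d@Y)
go('w4.pkl',240,[('jaw front top L',(43,359),55),('R',(120,358),55),('rear L',(43,389),55),('rear R',(119,388),55),('padL',(46,333),50)])
go('w6.pkl',180,[('jaw front top L',(175,293),55),('R',(255,289),55),('rear L',(177,324),55),('rear R',(254,320),55),('boxTL',(165,140),62),('boxTR',(256,135),62),('boxBL',(168,276),62),('boxBR',(257,271),62),('faceL',(165,138),54),('faceR',(249,134),54)])
E
```

```text
jaw front top L -27.596521351897522 -50.27673075605886
R 27.227143458408705 -49.50433390459136
rear L -27.798464604943405 -72.31779736999059
rear R 27.085270400345777 -71.5202825613102
padL -25.466090019326955 -32.490930845275884
jaw front top L -27.27324610085501 -21.507412314434852
R 28.567870505852525 -21.88785514062207
rear L -27.164020980947626 -43.20994349342557
rear R 27.360636085999147 -43.436994838007244
boxTL -27.70570531485658 76.35370341076549
boxTR 30.72907518797717 76.03383255275378
boxBL -31.21168507127796 -9.106492704360416
boxBR 29.47025826259879 -9.177440894467948
faceL -27.79700371581687 78.5075533251715
faceR 27.077487264613964 77.83559012606005
```

```bash
python3 -c "
from h import *
print(env.job_done()); print(env.state()['time_s'])"
```

```text
the job is handed in; nothing more can be done
None
the job is handed in; nothing more can be done
```

The gift box is clamped end to end between the jaw and the fence, standing flat and square, and the job is handed in at about 33 s of the 69 s allowed. I moved the jaw only by the lever and did not go near the other things.

- **Placing:** I gripped the grey-lidded box across its 62 mm, set it on the bed about 5 mm short of the fence, and let it go.
- **Clamping:** I pinched the knob and swung it through three driving strokes. I stopped when the push reached 7.0 N moving, 6.5 N held still.
- **Letting go:** I eased the knob back until the pawl caught, which cost about one notch, then opened the fingers and withdrew.

**Last checks:** In the final pictures the box is against the fence, the pad is against the box, and the bystanders in view look undisturbed. The force left on the box is only an estimate, because I could not measure it directly. The pad looks compressed by 3.3 to 5.4 mm, or about 16 to 27 N. The knob forces suggest 15 to 25 N. Both fall within 10 to 60 N.

**What disagreed:** Force readings scattered by about 0.5 N. On the way back the knob still pushed about 1.2 N where I expected none, though the jaw no longer moved between pictures. There was also a brief sideways load of about 6 N on the knob during the return, from a slight error in my arc.

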